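# Put the washed drip-coffee set together in its dish on the tray

## Robot

A 7-joint arm with a two-finger parallel gripper is mounted at the origin on the work surface; the furniture and walls round the work are solid. World frame = base frame: x ahead of the robot, y to its left, z up, the work surface at z = 0. Lengths are in m, angles in rad, forces in N, time in s.
With the tool pointing down it reaches from about 0.425 to 0.95 m from the base axis. Payload 4.7 kg.
Tool frame: the origin (TCP) lies midway between the tips of the shut fingers; the grasp point (between the pads) lies 19 mm behind it; z points along the fingers, y is the line along which they close (so a half turn about z gives the same grasp; the last joint's range is limited). The gripper opens to 85 mm and grips with 20 to 120 N. Pads are 22 mm wide; open, the fingers measure 114 mm over their backs; the gripper's body (76 mm by 85 mm) begins 54 mm behind the grasp point. The pads swing forward as they close: fully open they stand 13 mm farther back than shut.
Start: joints at [1.241, 0.469, -0.049, 1.532, 0.024, 1.141, -0.082], TCP at [0.2, -0.645, 0.231] pointing down, gripper open.
Joint ranges: [-2.59, 2.59], [-0.33, 1.99], [-1.39, 1.29], [0.1, 2.45], [-1.04, 4.18], [0.21, 1.99], [-2.66, 2.66]. Speed limits (rad/s): [2.57, 2.57, 3.14, 3.14, 3.14, 3.14, 3.14].

## Interface

Orientations are given as a rotation vector (axis times angle).
In Python, from workcell import robot gives the robot as it stands. The module is installed in compiled form; this text tells all that it offers.
- The arm moves only by the tool play_rows, never from a script. Its argument "moves" is a list of rows, each an object of numbers: "jaw": the finger opening in mm, from 0 to 85.4; "tx", "ty", "tz": the shift along the world's x, y, z as a fraction of full scale; "rx", "ry", "rz": the turn, a rotation vector about the world's x, y, z as a fraction of full scale. In form: [{"jaw": .., "tx": .., "ty": .., "tz": .., "rx": .., "ry": .., "rz": ..}, ...]. A call has 1 to 12 rows; each row is the pose to reach, as a shift and turn from the pose commanded when the call began; what a row does not reach only later rows make up. Full scale, the value 1, is 1 m for a shift and 60 degrees for a turn. A row lasts 1/10 s, in which the tool goes at most 50 mm and 8.59 degrees, less where a joint would pass 70% of its speed; a pose out of reach is approached as far as the arm can. A call with a number of a shift or a turn outside -1 to 1 is refused whole. A call with a gripper value outside its range is refused whole. The fingers move at their own pace and stop on an object; "force" is the grip in N (left out, the last holds). Time passes only in rows, so rows that repeat a pose let the fingers close. It gives the time, the measured TCP pose, the force, the opening and the grip force at its end, in the units of the state.
- robot.get_state(): the state, without advancing time (a new reading comes with each control period).
- robot.grab_frame(name): name is "side" or "top"; returns the picture (384x512x3 uint8, red, green, blue); there is no depth.
- robot.camera_info(name): a dict with "fx", "fy", "cx", "cy" (pixels), "dist" ([k1, k2, p1, p2, k3] as OpenCV has them; the pictures are not rectified), "R" (3x3) and "t" (3): a world point X has camera coordinates R X + t. Camera axes: x right, y down, z forward; pixel columns grow to the right and rows downward; lengths in m; the calibration is good to about 2 mm. A picture is of the moment at which its call begins. camera_info takes no time and is no camera call.
- robot.sign_off(): hands the job in; it is judged then, once.
The state is a dict: "time_s": time; "joint_pos": joint angles; "joint_vel": joint speeds; "tau": joint torques, N m; "eef_pos": TCP position; "tcp_rot": TCP orientation; "contact_force": force on the tool from outside, world axes, zero at the start; "torque": the same for the moment, N m; "grip_width": finger opening in m; "grip_force": force on a finger pad.
Only numpy, scipy, OpenCV 4.12 (cv2) and the standard library are available. Lean on these libraries where they do the work, as an engineer would, in place of code of your own. Each camera call takes 0.05 s, during which the arm holds its last target. There are 200 camera calls.

## Task

Put the washed single-cup coffee filter together on its glass, ready to serve, one piece at a time and in this order: stand the glass in the middle of the wide white dish on the tray, set the drip chamber on the glass with its foot in the mouth, lower the press into the chamber until it lies flat on the floor, and put the domed lid on the chamber. Each piece must sit upright and fully down and be let go before the next one is fetched. Set things down gently rather than dropping them, leave the dish where it stands, and do not disturb the small sauce dish or the chili jar.

Things in the scene. Friction and masses are not known exactly. Their poses are not given: they have to be found in the camera images.
- dish: shallow round white dish standing on the brown tray, 127 mm across the rim, 37 mm high, the wider of the two white dishes there; flat inside floor about 70 mm across, 7 mm above its underside, from which the wall slopes out to the rim. Loose. Origin: centre of its underside, z up.
- glass: clear drinking glass, mouth up, 95 mm high, outside 55 mm across near the foot, widening evenly to 64 mm at the rim; wall 3 mm (mouth 58 mm inside); 0.22 kg. Grip it across the upper half, above the height of the dish rim. Standing in the dish its origin is 7 mm above the dish's. Origin: centre of its underside, z up
- dripper: metal drip chamber: round plate 90 mm across (6 to 9 mm above the underside; flat thumb tab out to 59 mm along +x) under an open tube, 60 mm outside, 55 inside, rim at 49 mm, floor at 9. Below the plate a tapered foot, 6 mm high, 49 to 38 mm across, drops into the glass mouth; the plate rests on the glass rim: origin then 89 mm above the glass's. Grip the tube. Origin: centre under foot, z up
- press: metal press, standing: disc with fine holes, 46 mm across, 3.5 mm thick, with a central stem, 54 mm high in all; its top 24 mm is a round grip 12 mm thick. It lies flat on the chamber floor (origin then 9 mm above the dripper's); the top 14 mm of the stem then stands above the tube rim, to be held there by the fingertips. Origin: centre of the disc's underside, z up the stem
- lid: domed metal lid, mouth down, 75 mm across, 49 mm high; black round knob on top, 16 mm thick, from 33 to 49 mm (dome top at 30 mm): grip it with the fingertips. Its flared skirt, 8 mm deep, 70 mm wide inside below and 64 above, goes round the tube; an inner ring rests on the tube rim: origin then 41 mm above the dripper's. Origin: centre of the skirt's lower edge, z up
- tray: brown serving tray, 449 x 336 mm, rim 24 mm high, floor 3 mm thick, fixed; carries the two white dishes. Origin: centre of its underside; x along its long side, z up. Beyond it a plate rack on the wall overhangs the back of the worktop: its front edge is at x = 0.595 m, its underside at z = 0.43 m; swing the wrist round close to the base to stay clear of it.
- sauce_dish: bystander: small white sauce dish on the tray, 67 mm across and 21 mm high, empty. Origin: centre of its underside.
- chili_jar: bystander: round jar, 68 mm across and 84 mm high, with green lid and red contents, standing close behind the coffee things. Origin: centre of its underside.
Things that resemble listed ones, but are neither listed nor needed, are in the scene too. What is shaped like the lid but orange is not meant.

How it is judged:
On the way, in this order (a step that is already met when the one before it is completed fails the run):
1. the glass stands upright in the middle of the wide dish, let go (horizontal distance between glass and dish below 0.014 m and z of glass in the frame of dish between 0.003 and 0.011 m and angle between glass's own z axis and vertical below 0.08 rad and contact force between the fingers and glass below 0.1 N), for 0.2 s.
2. the drip chamber sits on the glass, let go (horizontal distance between glass and dish below 0.014 m and z of glass in the frame of dish between 0.003 and 0.011 m and angle between each of glass, dripper's own z axis and vertical below 0.08 rad and horizontal distance between dripper and glass below 0.008 m and z of dripper in the frame of glass between 0.086 and 0.092 m and contact force between the fingers and dripper below 0.1 N), for 0.2 s.
3. the press lies flat on the chamber floor, let go (horizontal distance between glass and dish below 0.014 m and z of glass in the frame of dish between 0.003 and 0.011 m and angle between each of glass, dripper's own z axis and vertical below 0.08 rad and horizontal distance between dripper and glass below 0.008 m and z of dripper in the frame of glass between 0.086 and 0.092 m and horizontal distance between press and dripper below 0.008 m and z of press in the frame of dripper between 0.006 and 0.012 m and angle between press's own z axis and vertical below 0.1 rad and contact force between the fingers and press below 0.1 N), for 0.2 s.
4. the lid sits on the chamber, let go (horizontal distance between glass and dish below 0.014 m and z of glass in the frame of dish between 0.003 and 0.011 m and angle between each of glass, dripper's own z axis and vertical below 0.08 rad and horizontal distance between dripper and glass below 0.008 m and z of dripper in the frame of glass between 0.086 and 0.092 m and horizontal distance between each of press, lid and dripper below 0.008 m and z of press in the frame of dripper between 0.006 and 0.012 m and angle between each of press, lid's own z axis and vertical below 0.1 rad and z of lid in the frame of dripper between 0.038 and 0.044 m and contact force between the fingers and lid below 0.1 N), for 0.2 s.
At the end, for the whole second after the job is handed in: Glass in the wide dish (14 mm from centre, tilt < 0.08 rad), chamber on the glass (8 mm, tilt < 0.08), press on the chamber floor and lid on its rim (8 mm, tilt < 0.1), each seated to 3 mm (glass 4), at rest, let go; dish within 30 mm of its start (horizontal distance between glass and dish below 0.014 m and z of glass in the frame of dish between 0.003 and 0.011 m and angle between each of glass, dripper's own z axis and vertical below 0.08 rad and horizontal distance between dripper and glass below 0.008 m and z of dripper in the frame of glass between 0.086 and 0.092 m and horizontal distance between each of press, lid and dripper below 0.008 m and z of press in the frame of dripper between 0.006 and 0.012 m and angle between each of press, lid's own z axis and vertical below 0.1 rad and z of lid in the frame of dripper between 0.038 and 0.044 m and distance of dish from where it was at the start of the episode below 0.03 m and linear speed of each of glass, dripper, press, lid below 0.02 m/s); the robot touches nothing.
It fails at once if the small sauce dish is disturbed (moved more than 25 mm) (distance of sauce_dish from where it was at the start of the episode above 0.025 m).
It fails at once if the chili jar is disturbed (moved more than 25 mm) (distance of chili_jar from where it was at the start of the episode above 0.025 m).
It fails at once if the glass or the stack is banged down (over 40 N between glass and dish, or chamber and glass) (contact force between glass and dish above 40 N or contact force between dripper and glass above 40 N).
It fails at once if a coffee piece is dropped (let go and falling faster than 0.6 m/s) ((linear speed of glass above 0.6 m/s and contact force between the fingers and glass below 0.05 N) or (linear speed of dripper above 0.6 m/s and contact force between the fingers and dripper below 0.05 N) or (linear speed of press above 0.6 m/s and contact force between the fingers and press below 0.05 N) or (linear speed of lid above 0.6 m/s and contact force between the fingers and lid below 0.05 N)).
It also fails if it takes over 141 s, if anything falls off the work surface, if the arm or the gripper's body presses on something with over 40 N, if the wrist force passes 120 N, or if a joint passes its speed limit or range.

## Working session

There is one attempt and no reset: what is moved stays moved. The work goes in short steps, Python scripts to look and compute and a tool call to move; the robot and the scene stay as the last step left them, time stands still between calls to the robot, and variables do not carry over. Pictures are saved under pics/ and viewed, at most 14 in all, crops included, and the job is handed in when it is done.

Besides the shell and the picture viewer there is one more tool, called after "Emit:" by a JSON object that holds its "method" and its "body", one argument or row to a line. play_rows: Moves the arm, as the interface text tells. Its arguments: {"type":"object","properties":{"moves":{"type":"array"},"force":{"type":"number"}},"required":["moves"]}

```bash
mkdir -p pics
python3 - <<'E'
from workcell import robot
import cv2,numpy as np
for n in("side","top"):
    f=robot.grab_frame(n); cv2.imwrite(f"pics/{n}0.png",f[...,::-1])
    c=robot.camera_info(n); R=np.array(c["R"]);print(n,c["fx"],c["fy"],c["cx"],c["cy"],c["dist"],"pos",-R.T@np.array(c["t"]),R.round(3).tolist())
s=robot.get_state();print(s)
E
```

```text
side 404.9951363401484 404.9951363401484 252.70993629921477 196.82660025681804 [0.00767922 0.         0.         0.         0.        ] pos [-0.26715586  1.05430808  0.74697272] [[-0.857, -0.515, -0.016], [-0.228, 0.407, -0.885], [0.462, -0.755, -0.466]]
top 370.29356134224366 370.29356134224366 251.11970729534144 188.68582301842028 [0.03069916 0.         0.         0.         0.        ] pos [ 0.29348565 -0.12111388  1.18306397] [[0.012, -1.0, -0.013], [-0.991, -0.01, -0.133], [0.133, 0.015, -0.991]]
{'time_s': 0.1, 'joint_pos': array([ 1.2411258 ,  0.46937496, -0.04860334,  1.53355992,  0.0240973 ,
        1.14103893, -0.08228832]), 'joint_vel': array([ 7.93977108e-04, -6.10659178e-04,  1.96655601e-04, -2.41790962e-03,
       -1.69395197e-03,  6.39198578e-04,  6.23810198e-05]), 'tau': array([ 2.37035256e-04, -5.11516929e+01, -4.71328839e-02, -2.38389248e+01,
        1.08122735e-02,  4.38594085e-03,  1.92142136e-05]), 'eef_pos': array([ 0.19983407, -0.64418625,  0.23036301]), 'tcp_rot': array([-3.10437788e+00, -4.70478436e-01,  5.11512245e-04]), 'contact_force': array([-0.25353174,  0.18084214, -0.26549842]), 'torque': array([-0.00289083,  0.03302285, -0.01214597]), 'grip_force': 0.0, 'grip_width': 0.08565546705516545}
```

View pics/side0.png

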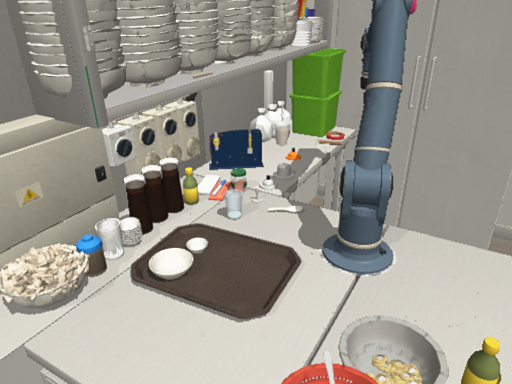

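View pics/top0.png

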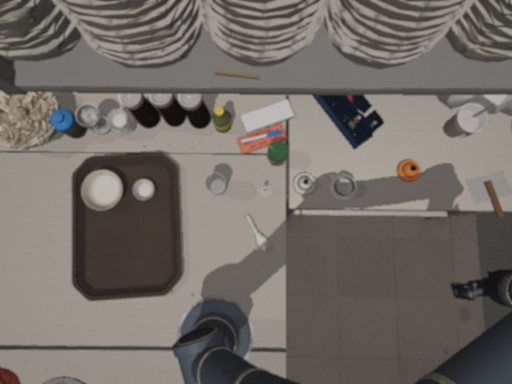

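Candidates:
- **Glass:** clear glass at top (217,183), or the clear glasses at the jars at (89,117), which look too far away.
- **Lid:** steel dome with black knob at (304,182), or the orange one at (409,170), which is excluded.
- **Press:** (265,188), or the spoon at (257,232).
- **Dripper:** (344,185).
- **Dish:** wide one at (102,189), or the sauce dish at (143,188).

I'll check these in a crop.

```bash
cat > h.py <<'E'
import numpy as np,cv2
from workcell import robot
def cam(n):
    c=robot.camera_info(n);K=np.array([[c["fx"],0,c["cx"]],[0,c["fy"],c["cy"]],[0,0,1]])
    return K,np.array(c["dist"],float),np.array(c["R"]),np.array(c["t"])
def ray(n,p):
    K,d,R,t=cam(n);u=cv2.undistortPoints(np.array([[p]],float),K,d)[0,0]
    return -R.T@t,R.T@np.array([u[0],u[1],1])
def plane(n,p,z):
    o,v=ray(n,p);return (o+v*(z-o[2])/v[2])
def proj(n,X):
    K,d,R,t=cam(n);return cv2.projectPoints(np.array(X,float).reshape(-1,1,3),cv2.Rodrigues(R)[0],t,K,d)[0][:,0]
def cross(pt,ps):
    a,u=ray("top",pt);b,v=ray("side",ps)
    s=np.linalg.lstsq(np.stack([u,-v],1),b-a,rcond=None)[0];p,q=a+s[0]*u,b+s[1]*v
    return (p+q)/2,np.linalg.norm(p-q)
E
python3 - <<'E'
import cv2,numpy as np
t=cv2.imread("pics/top0.png");s=cv2.imread("pics/side0.png")
a=cv2.resize(t[145:215,195:425],(800,243),interpolation=cv2.INTER_CUBIC)
b=cv2.resize(s[140:225,210:350],(576,350),interpolation=cv2.INTER_CUBIC)
im=np.zeros((600,800,3),np.uint8);im[:243]=a;im[245:595,:576]=b;
im[245:445,580:]=cv2.resize(t[160:220,70:136],(220,200),interpolation=cv2.INTER_CUBIC)
cv2.imwrite("pics/crop1.png",im)
E
```

```text
(no output)
```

View pics/crop1.png

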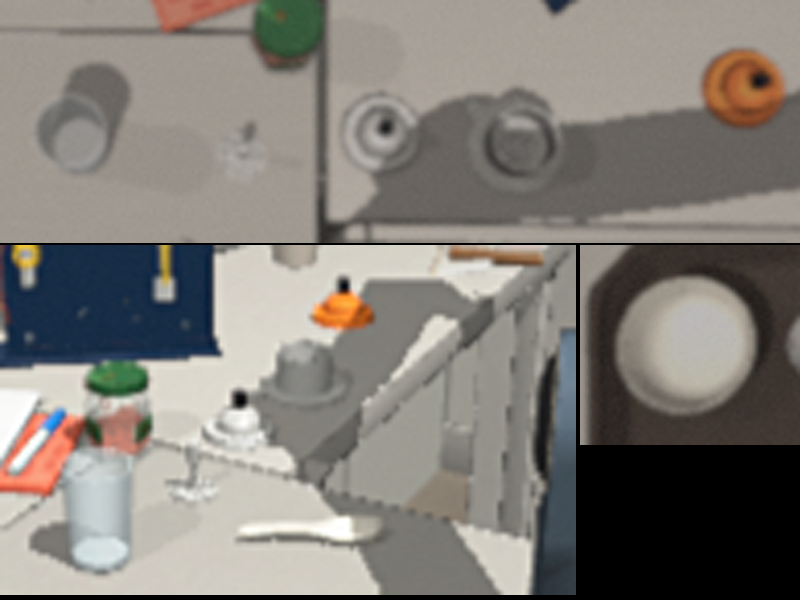

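The crop confirms the choices: clear glass, steel press disc with stem, steel lid with black knob, and the dripper. The orange dome is separate. Now I'll compute positions.

Run:
```python
from h import *
np.set_printoptions(precision=4,suppress=True)
T=lambda x,y:(195+(x+.5)/3.478-.5,145+(y+.5)/3.471-.5)
S=lambda x,y:(210+(x+.5)/4.114-.5,140+(y-245+.5)/4.118-.5)
print("glass rim",plane("top",T(73,132),.095),"foot",plane("top",T(80,146),.0),"side rim",plane("side",S(98,462),.095),"cross base",cross(T(80,146),S(100,553)))
print("press disc",plane("top",T(242,156),.003),"side",plane("side",S(193,490),.003),"stemtop",plane("top",T(250,127),.054),plane("side",S(194,450),.054))
print("lid knob",plane("top",T(385,127),.049),plane("side",S(239,397),.049),"skirt",plane("top",T(381,132),.006),cross(T(385,127),S(239,397)))
print("drip plate",plane("top",T(516,148),.009),"rim",plane("top",T(520,142),.049),"side rim",plane("side",S(305,352),.049))
t=cv2.imread("pics/top0.png")
g=cv2.cvtColor(t,cv2.COLOR_BGR2HSV)
m=((g[...,2]>135)).astype(np.uint8); m[:,:70]=0
for nm,(x0,x1,y0,y1),z in(("dish",(78,127,162,216),.040),("sauce",(129,160,172,206),.024)):
    w=np.zeros_like(m);w[y0:y1,x0:x1]=m[y0:y1,x0:x1]
    c=max(cv2.findContours(w,0,1)[0],key=cv2.contourArea);e=cv2.fitEllipse(c);print(nm,e,plane("top",e[0],z))
    p=np.array([plane("top",q[0],z) for q in cv2.convexHull(c)]);print(p.min(0),p.max(0))
print("base",proj("top",[[0,0,0]]),"corner tray",plane("top",(180,160),.024),plane("top",(75,165),.024),"jar",plane("top",(278,150),.084))
```

```text
glass rim [0.4568 0.001  0.095 ] foot [0.458  0.0048 0.    ] side rim [0.456 0.003 0.095] cross base (array([0.4572, 0.0043, 0.0049]), np.float64(0.00018842150714382696))
press disc [ 0.4497 -0.1455  0.003 ] side [ 0.4472 -0.1408  0.003 ] stemtop [ 0.469  -0.1514  0.054 ] [ 0.4373 -0.1268  0.054 ]
lid knob [ 0.4709 -0.2714  0.049 ] [ 0.4626 -0.2577  0.049 ] skirt [ 0.4729 -0.2734  0.006 ] (array([ 0.4716, -0.2727,  0.0409]), np.float64(0.0012112383523440599))
drip plate [ 0.4588 -0.396   0.009 ] rim [ 0.4586 -0.3903  0.049 ] side rim [ 0.4565 -0.3889  0.049 ]
dish ((102.85881042480469, 187.49545288085938), (34.2607536315918, 38.23699951171875), 122.41959381103516) [0.4464 0.3584 0.04  ]
[0.3888 0.3012 0.04  ] [0.5019 0.4208 0.04  ]
sauce ((143.79855346679688, 187.77490234375), (16.81028175354004, 18.558258056640625), 134.39515686035156) [0.4489 0.2359 0.024 ]
[0.4196 0.2093 0.024 ] [0.4771 0.2672 0.024 ]
base [[215.4992 335.4196]] corner tray [0.5396 0.1247 0.024 ] [0.5199 0.4581 0.024 ] jar [ 0.5605 -0.1848  0.084 ]
```

Emit:
{"method": "play_rows", "body": {
  "moves": [
    {"jaw": 85, "tx": 0.03, "ty": 0.034, "tz": 0, "rz": 0.07},
    {"jaw": 85, "tx": 0.06, "ty": 0.068, "tz": 0, "rz": 0.15},
    {"jaw": 85, "tx": 0.09, "ty": 0.105, "tz": 0, "rz": 0.24},
    {"jaw": 85, "tx": 0.12, "ty": 0.14, "tz": 0, "rz": 0.33},
    {"jaw": 85, "tx": 0.145, "ty": 0.175, "tz": 0, "rz": 0.42},
    {"jaw": 85, "tx": 0.17, "ty": 0.21, "tz": 0, "rz": 0.51},
    {"jaw": 85, "tx": 0.195, "ty": 0.25, "tz": 0, "rz": 0.6},
    {"jaw": 85, "tx": 0.22, "ty": 0.285, "tz": 0, "rz": 0.69},
    {"jaw": 85, "tx": 0.245, "ty": 0.32, "tz": 0, "rz": 0.78},
    {"jaw": 85, "tx": 0.265, "ty": 0.355, "tz": 0, "rz": 0.87},
    {"jaw": 85, "tx": 0.285, "ty": 0.39, "tz": 0, "rz": 0.95},
    {"jaw": 85, "tx": 0.3, "ty": 0.415, "tz": 0, "rz": 1}
  ]
}}

```text
invalid input at $.moves[0]: expected keys jaw, tx, ty, tz, rx, ry, rz
```

Emit:
{"method": "play_rows", "body": {
  "moves": [
    {"jaw": 85, "tx": 0.03, "ty": 0.034, "tz": 0, "rx": 0, "ry": 0, "rz": 0.07},
    {"jaw": 85, "tx": 0.06, "ty": 0.068, "tz": 0, "rx": 0, "ry": 0, "rz": 0.15},
    {"jaw": 85, "tx": 0.09, "ty": 0.105, "tz": 0, "rx": 0, "ry": 0, "rz": 0.24},
    {"jaw": 85, "tx": 0.12, "ty": 0.14, "tz": 0, "rx": 0, "ry": 0, "rz": 0.33},
    {"jaw": 85, "tx": 0.145, "ty": 0.175, "tz": 0, "rx": 0, "ry": 0, "rz": 0.42},
    {"jaw": 85, "tx": 0.17, "ty": 0.21, "tz": 0, "rx": 0, "ry": 0, "rz": 0.51},
    {"jaw": 85, "tx": 0.195, "ty": 0.25, "tz": 0, "rx": 0, "ry": 0, "rz": 0.6},
    {"jaw": 85, "tx": 0.22, "ty": 0.285, "tz": 0, "rx": 0, "ry": 0, "rz": 0.69},
    {"jaw": 85, "tx": 0.245, "ty": 0.32, "tz": 0, "rx": 0, "ry": 0, "rz": 0.78},
    {"jaw": 85, "tx": 0.265, "ty": 0.355, "tz": 0, "rx": 0, "ry": 0, "rz": 0.87},
    {"jaw": 85, "tx": 0.285, "ty": 0.39, "tz": 0, "rx": 0, "ry": 0, "rz": 0.95},
    {"jaw": 85, "tx": 0.3, "ty": 0.415, "tz": 0, "rx": 0, "ry": 0, "rz": 1}
  ]
}}

```text
time_s: 1.3
eef_pos: [0.501, -0.2266, 0.2312]
tcp_rot: [-2.448, -1.967, -0.001]
contact_force: [0.7, -0.5, 0.9]
grip_width: 0.0848
grip_force: 0.0
```

Emit:
{"method": "play_rows", "body": {
  "moves": [
    {"jaw": 85, "tx": -0.007, "ty": 0.04, "tz": 0, "rx": 0, "ry": 0, "rz": 0.05},
    {"jaw": 85, "tx": -0.015, "ty": 0.08, "tz": 0, "rx": 0, "ry": 0, "rz": 0.1},
    {"jaw": 85, "tx": -0.023, "ty": 0.12, "tz": 0, "rx": 0, "ry": 0, "rz": 0.15},
    {"jaw": 85, "tx": -0.031, "ty": 0.16, "tz": 0, "rx": 0, "ry": 0, "rz": 0.2},
    {"jaw": 85, "tx": -0.038, "ty": 0.195, "tz": 0, "rx": 0, "ry": 0, "rz": 0.207},
    {"jaw": 85, "tx": -0.043, "ty": 0.225, "tz": -0.01, "rx": 0, "ry": 0, "rz": 0.207},
    {"jaw": 85, "tx": -0.043, "ty": 0.233, "tz": -0.03, "rx": 0, "ry": 0, "rz": 0.207},
    {"jaw": 85, "tx": -0.043, "ty": 0.233, "tz": -0.05, "rx": 0, "ry": 0, "rz": 0.207},
    {"jaw": 85, "tx": -0.043, "ty": 0.233, "tz": -0.07, "rx": 0, "ry": 0, "rz": 0.207},
    {"jaw": 85, "tx": -0.043, "ty": 0.233, "tz": -0.09, "rx": 0, "ry": 0, "rz": 0.207},
    {"jaw": 85, "tx": -0.043, "ty": 0.233, "tz": -0.1, "rx": 0, "ry": 0, "rz": 0.207},
    {"jaw": 85, "tx": -0.043, "ty": 0.233, "tz": -0.1, "rx": 0, "ry": 0, "rz": 0.207}
  ]
}}

```text
time_s: 2.5
eef_pos: [0.456, 0.0032, 0.1301]
tcp_rot: [-2.226, -2.213, 0.003]
contact_force: [0.3, 0.7, -0.1]
grip_width: 0.085
grip_force: 0.0
```

Run:
```python
from h import *
import numpy as np
s=robot.get_state();print(s["eef_pos"],s["tcp_rot"],s["joint_pos"].round(2))
t=robot.grab_frame("top")[...,::-1];d=robot.grab_frame("side")[...,::-1]
im=np.zeros((400,800,3),np.uint8)
im[:,:400]=cv2.resize(t[140:220,180:260],(400,400),interpolation=2)
im[:,400:]=cv2.resize(d[130:230,190:290],(400,400),interpolation=2)
cv2.imwrite("pics/c2.png",im)
cv2.imwrite("pics/t2.png",t)
```

```text
[0.45595214 0.00322464 0.13012492] [-2.22617698 -2.21322013  0.00310747] [ 0.42  0.3  -0.61  2.11  0.24  0.8  -0.34]
```

View pics/c2.png

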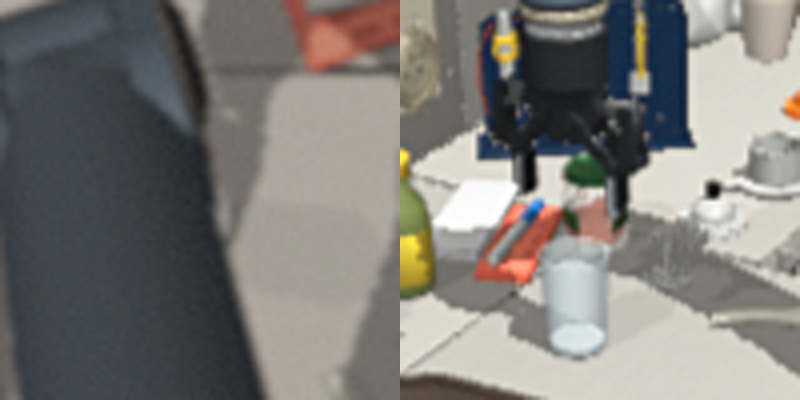

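The side crop shows the fingers straddling the glass: tips at crop (527,190) and (615,210), rim centre at (575,250). I'll descend and grip.

Emit:
{"method": "play_rows", "body": {
  "moves": [
    {"jaw": 85, "tx": 0.001, "ty": 0, "tz": -0.02, "rx": 0, "ry": 0, "rz": 0},
    {"jaw": 85, "tx": 0.001, "ty": 0, "tz": -0.04, "rx": 0, "ry": 0, "rz": 0},
    {"jaw": 85, "tx": 0.001, "ty": 0, "tz": -0.06, "rx": 0, "ry": 0, "rz": 0},
    {"jaw": 85, "tx": 0.001, "ty": 0, "tz": -0.08, "rx": 0, "ry": 0, "rz": 0},
    {"jaw": 85, "tx": 0.001, "ty": 0, "tz": -0.08, "rx": 0, "ry": 0, "rz": 0},
    {"jaw": 66, "tx": 0.001, "ty": 0, "tz": -0.08, "rx": 0, "ry": 0, "rz": 0},
    {"jaw": 60, "tx": 0.001, "ty": 0, "tz": -0.08, "rx": 0, "ry": 0, "rz": 0},
    {"jaw": 50, "tx": 0.001, "ty": 0, "tz": -0.08, "rx": 0, "ry": 0, "rz": 0},
    {"jaw": 50, "tx": 0.001, "ty": 0, "tz": -0.08, "rx": 0, "ry": 0, "rz": 0},
    {"jaw": 50, "tx": 0.001, "ty": 0, "tz": -0.08, "rx": 0, "ry": 0, "rz": 0},
    {"jaw": 50, "tx": 0.001, "ty": 0, "tz": -0.08, "rx": 0, "ry": 0, "rz": 0},
    {"jaw": 50, "tx": 0.001, "ty": 0, "tz": -0.08, "rx": 0, "ry": 0, "rz": 0}
  ],
  "force": 40
}}

```text
time_s: 3.8
eef_pos: [0.4589, 0.0033, 0.0529]
tcp_rot: [2.227, 2.213, 0.002]
contact_force: [-2.2, -0.7, 6.4]
grip_width: 0.0615
grip_force: 42.6
```

Run:
```python
from h import *
t=cv2.imread("pics/t2.png");g=cv2.GaussianBlur(t,(3,3),0)
hsv=cv2.cvtColor(g,40)
for th in(80,95,110):
    m=(g.min(2)>th).astype(np.uint8);w=np.zeros_like(m);w[160:220,76:130]=m[160:220,76:130]
    c=max(cv2.findContours(w,0,1)[0],key=cv2.contourArea);h=cv2.convexHull(c);e=cv2.fitEllipse(h)
    p=np.array([plane("top",q[0],.04) for q in h]);cc,r=cv2.minEnclosingCircle(p[:,:2].astype(np.float32))
    print(th,np.round(e[0],1),np.round(e[1],1),plane("top",e[0],.04).round(4),cc,r,p.min(0),p.max(0))
s=cv2.imread("pics/side0.png");g=cv2.GaussianBlur(s,(3,3),0)
for th in(110,130):
    m=(g.min(2)>th).astype(np.uint8);w=np.zeros_like(m);w[240:290,142:202]=m[240:290,142:202]
    c=max(cv2.findContours(w,0,1)[0],key=cv2.contourArea);x,y,ww,hh=cv2.boundingRect(c);print(x,y,ww,hh)
    h=cv2.convexHull(c)[:,0]; up=np.array([plane("side",q,.04) for q in h]);print(up[:,:2].min(0),up[:,:2].max(0))
print(proj("top",[[.444,.36,.04]]),proj("side",[[.444,.36,.04],[.444+.0635,.36,.04],[.444-.0635,.36,.04],[.444,.4235,.04],[.444,.2965,.04]]))
```

```text
80 [101.3 189.5] [41.1 43.2] [0.44  0.363 0.04 ] (0.4405744969844818, 0.36335358023643494) 0.06644105911254883 [0.37597219 0.29791285 0.04      ] [0.50505485 0.42677314 0.04      ]
95 [101.4 189.4] [40.3 42.2] [0.4403 0.3626 0.04  ] (0.44095727801322937, 0.36259135603904724) 0.06533931940793991 [0.37602927 0.2982802  0.04      ] [0.50196583 0.42631435 0.04      ]
110 [101.5 189.2] [39.3 41.2] [0.4408 0.3624 0.04  ] (0.44152557849884033, 0.362225204706192) 0.0638139396905899 [0.37909516 0.30101801 0.04      ] [0.5019332  0.42367407 0.04      ]
148 240 54 38
[0.36965105 0.23718216] [0.50262342 0.43375446]
149 248 44 29
[0.3705141  0.30154719] [0.500958   0.43186823]
[[102.30098648 188.24678858]] [[170.15173224 258.75361654]
 [153.93569507 252.41137848]
 [187.18757329 265.41936113]
 [154.95868961 270.61381564]
 [184.15343617 247.82333922]]
```

Emit:
{"method": "play_rows", "body": {
  "moves": [
    {"jaw": 50, "tx": 0, "ty": 0, "tz": 0.01, "rx": 0, "ry": 0, "rz": 0},
    {"jaw": 50, "tx": 0, "ty": 0, "tz": 0.03, "rx": 0, "ry": 0, "rz": 0},
    {"jaw": 50, "tx": 0, "ty": 0, "tz": 0.055, "rx": 0, "ry": 0, "rz": 0},
    {"jaw": 50, "tx": 0, "ty": 0, "tz": 0.08, "rx": 0, "ry": 0, "rz": 0},
    {"jaw": 50, "tx": 0, "ty": 0.01, "tz": 0.1, "rx": 0, "ry": 0, "rz": 0},
    {"jaw": 50, "tx": 0, "ty": 0.03, "tz": 0.11, "rx": 0, "ry": 0, "rz": 0},
    {"jaw": 50, "tx": 0, "ty": 0.06, "tz": 0.11, "rx": 0, "ry": 0, "rz": 0},
    {"jaw": 50, "tx": 0, "ty": 0.09, "tz": 0.11, "rx": 0, "ry": 0, "rz": 0},
    {"jaw": 50, "tx": 0, "ty": 0.12, "tz": 0.11, "rx": 0, "ry": 0, "rz": 0},
    {"jaw": 50, "tx": 0, "ty": 0.15, "tz": 0.11, "rx": 0, "ry": 0, "rz": 0},
    {"jaw": 50, "tx": 0, "ty": 0.18, "tz": 0.11, "rx": 0, "ry": 0, "rz": 0},
    {"jaw": 50, "tx": -0.003, "ty": 0.21, "tz": 0.11, "rx": 0, "ry": 0, "rz": 0}
  ]
}}

```text
time_s: 5.0
eef_pos: [0.4552, 0.2143, 0.1622]
tcp_rot: [2.228, 2.214, 0.002]
contact_force: [0.4, -0.0, -2.6]
grip_width: 0.0616
grip_force: 44.5
```

Emit:
{"method": "play_rows", "body": {
  "moves": [
    {"jaw": 50, "tx": -0.002, "ty": 0.03, "tz": 0, "rx": 0, "ry": 0, "rz": 0},
    {"jaw": 50, "tx": -0.005, "ty": 0.06, "tz": 0, "rx": 0, "ry": 0, "rz": 0},
    {"jaw": 50, "tx": -0.009, "ty": 0.09, "tz": 0, "rx": 0, "ry": 0, "rz": 0},
    {"jaw": 50, "tx": -0.012, "ty": 0.12, "tz": 0, "rx": 0, "ry": 0, "rz": 0},
    {"jaw": 50, "tx": -0.015, "ty": 0.14, "tz": 0, "rx": 0, "ry": 0, "rz": 0},
    {"jaw": 50, "tx": -0.015, "ty": 0.15, "tz": 0, "rx": 0, "ry": 0, "rz": 0},
    {"jaw": 50, "tx": -0.015, "ty": 0.15, "tz": -0.015, "rx": 0, "ry": 0, "rz": 0},
    {"jaw": 50, "tx": -0.015, "ty": 0.15, "tz": -0.035, "rx": 0, "ry": 0, "rz": 0},
    {"jaw": 50, "tx": -0.015, "ty": 0.15, "tz": -0.05, "rx": 0, "ry": 0, "rz": 0},
    {"jaw": 50, "tx": -0.015, "ty": 0.15, "tz": -0.05, "rx": 0, "ry": 0, "rz": 0},
    {"jaw": 50, "tx": -0.015, "ty": 0.15, "tz": -0.05, "rx": 0, "ry": 0, "rz": 0}
  ]
}}

```text
time_s: 6.1
eef_pos: [0.4403, 0.3624, 0.111]
tcp_rot: [2.229, 2.214, -0.001]
contact_force: [0.2, -0.7, -2.3]
grip_width: 0.0617
grip_force: 44.7
```

Run:
```python
from h import *
s=robot.get_state();print(s["eef_pos"],s["tcp_rot"],s["joint_pos"].round(2),s["contact_force"])
t=robot.grab_frame("top")[...,::-1];d=robot.grab_frame("side")[...,::-1]
im=np.zeros((500,800,3),np.uint8)
im[:400,:400]=cv2.resize(t[150:230,65:145],(400,400),interpolation=2)
im[:,400:]=cv2.resize(d[180:280,135:215],(400,500),interpolation=2)
cv2.imwrite("pics/c3.png",im);cv2.imwrite("pics/t3.png",t);cv2.imwrite("pics/s3.png",d)
```

```text
[0.44028424 0.36241238 0.11097812] [ 2.22911531e+00  2.21355118e+00 -1.41722898e-03] [-0.27  0.52 -0.65  1.87  0.4   0.88 -1.13] [ 0.22626266 -0.72381249 -2.30701889]
```

View pics/c3.png

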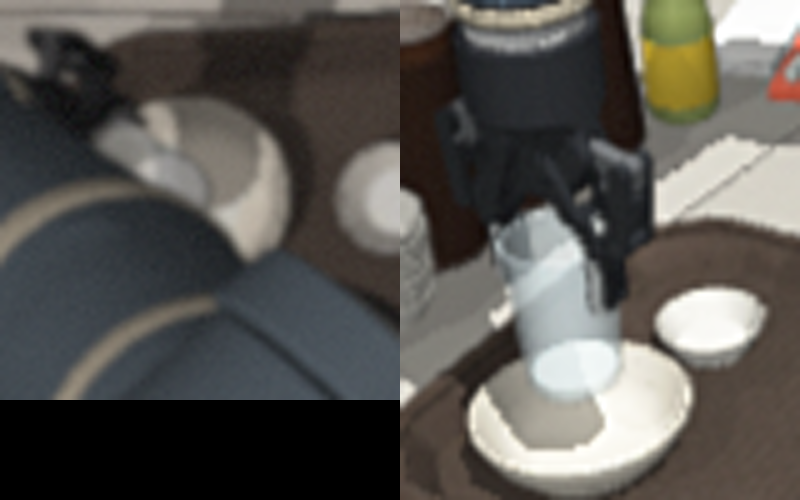

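The side crop shows the glass held over the dish, with its base at about px (169.8,254.4) and its rim at about (164.2,227). Checking those against the projection.

Run:
```python
from h import *
x,y=.4403,.3624
print(proj("side",[[x,y,.058],[x,y,.058+.095],[x,y,.003+.007],[.440,.363,.04]]).round(1))
print(plane("side",(169.8,254.4),.061),plane("side",(164.2,227),.153))
```

```text
[[169.9 254.5]
 [166.1 226.5]
 [171.7 267.8]
 [170.5 259.7]]
[0.43775849 0.36516574 0.061     ] [0.44319995 0.36692692 0.153     ]
```

Emit:
{"method": "play_rows", "body": {
  "moves": [
    {"jaw": 50, "tx": 0, "ty": 0, "tz": -0.012, "rx": 0, "ry": 0, "rz": 0},
    {"jaw": 50, "tx": 0, "ty": 0, "tz": -0.025, "rx": 0, "ry": 0, "rz": 0},
    {"jaw": 50, "tx": 0, "ty": 0, "tz": -0.036, "rx": 0, "ry": 0, "rz": 0},
    {"jaw": 50, "tx": 0, "ty": 0, "tz": -0.042, "rx": 0, "ry": 0, "rz": 0},
    {"jaw": 50, "tx": 0, "ty": 0, "tz": -0.045, "rx": 0, "ry": 0, "rz": 0},
    {"jaw": 50, "tx": 0, "ty": 0, "tz": -0.046, "rx": 0, "ry": 0, "rz": 0},
    {"jaw": 50, "tx": 0, "ty": 0, "tz": -0.047, "rx": 0, "ry": 0, "rz": 0},
    {"jaw": 50, "tx": 0, "ty": 0, "tz": -0.048, "rx": 0, "ry": 0, "rz": 0},
    {"jaw": 50, "tx": 0, "ty": 0, "tz": -0.048, "rx": 0, "ry": 0, "rz": 0}
  ]
}}

```text
time_s: 7.1
eef_pos: [0.4402, 0.3634, 0.0635]
tcp_rot: [2.228, 2.215, 0.001]
contact_force: [0.5, 0.4, -2.9]
grip_width: 0.0614
grip_force: 44.8
```

Emit:
{"method": "play_rows", "body": {
  "moves": [
    {"jaw": 50, "tx": 0, "ty": 0, "tz": -0.001, "rx": 0, "ry": 0, "rz": 0},
    {"jaw": 50, "tx": 0, "ty": 0, "tz": -0.001, "rx": 0, "ry": 0, "rz": 0},
    {"jaw": 50, "tx": 0, "ty": 0, "tz": -0.002, "rx": 0, "ry": 0, "rz": 0},
    {"jaw": 50, "tx": 0, "ty": 0, "tz": -0.002, "rx": 0, "ry": 0, "rz": 0}
  ]
}}

```text
time_s: 7.5
eef_pos: [0.4401, 0.3642, 0.063]
tcp_rot: [2.228, 2.215, 0.003]
contact_force: [-2.0, -1.6, 9.0]
grip_width: 0.0614
grip_force: 45.4
```

Emit:
{"method": "play_rows", "body": {
  "moves": [
    {"jaw": 50, "tx": 0, "ty": 0, "tz": 0.001, "rx": 0, "ry": 0, "rz": 0},
    {"jaw": 64, "tx": 0, "ty": 0, "tz": 0.001, "rx": 0, "ry": 0, "rz": 0},
    {"jaw": 70, "tx": 0, "ty": 0, "tz": 0.001, "rx": 0, "ry": 0, "rz": 0},
    {"jaw": 78, "tx": 0, "ty": 0, "tz": 0.001, "rx": 0, "ry": 0, "rz": 0},
    {"jaw": 85, "tx": 0, "ty": 0, "tz": 0.001, "rx": 0, "ry": 0, "rz": 0},
    {"jaw": 85, "tx": 0, "ty": 0, "tz": 0.001, "rx": 0, "ry": 0, "rz": 0},
    {"jaw": 85, "tx": 0, "ty": 0, "tz": 0.015, "rx": 0, "ry": 0, "rz": 0},
    {"jaw": 85, "tx": 0, "ty": 0, "tz": 0.035, "rx": 0, "ry": 0, "rz": 0},
    {"jaw": 85, "tx": 0, "ty": 0, "tz": 0.06, "rx": 0, "ry": 0, "rz": 0},
    {"jaw": 85, "tx": 0, "ty": 0, "tz": 0.1, "rx": 0, "ry": 0, "rz": 0},
    {"jaw": 85, "tx": 0, "ty": 0, "tz": 0.14, "rx": 0, "ry": 0, "rz": 0},
    {"jaw": 85, "tx": 0, "ty": 0, "tz": 0.16, "rx": 0, "ry": 0, "rz": 0}
  ]
}}

```text
time_s: 8.7
eef_pos: [0.4407, 0.365, 0.2262]
tcp_rot: [2.227, 2.215, 0.01]
contact_force: [1.2, 0.7, 0.2]
grip_width: 0.0851
grip_force: 0.0
```

Emit:
{"method": "play_rows", "body": {
  "moves": [
    {"jaw": 85, "tx": 0, "ty": -0.02, "tz": 0, "rx": 0, "ry": 0, "rz": 0},
    {"jaw": 85, "tx": 0, "ty": -0.06, "tz": 0, "rx": 0, "ry": 0, "rz": 0},
    {"jaw": 85, "tx": 0.003, "ty": -0.1, "tz": 0, "rx": 0, "ry": 0, "rz": 0},
    {"jaw": 85, "tx": 0.006, "ty": -0.145, "tz": 0, "rx": 0, "ry": 0, "rz": 0},
    {"jaw": 85, "tx": 0.009, "ty": -0.19, "tz": 0, "rx": 0, "ry": 0, "rz": 0},
    {"jaw": 85, "tx": 0.012, "ty": -0.235, "tz": 0, "rx": 0, "ry": 0, "rz": 0},
    {"jaw": 85, "tx": 0.015, "ty": -0.28, "tz": 0, "rx": 0, "ry": 0, "rz": 0},
    {"jaw": 85, "tx": 0.018, "ty": -0.325, "tz": 0, "rx": 0, "ry": 0, "rz": 0},
    {"jaw": 85, "tx": 0.019, "ty": -0.37, "tz": 0, "rx": 0, "ry": 0, "rz": 0},
    {"jaw": 85, "tx": 0.019, "ty": -0.415, "tz": 0, "rx": 0, "ry": 0, "rz": 0},
    {"jaw": 85, "tx": 0.019, "ty": -0.46, "tz": 0, "rx": 0, "ry": 0, "rz": 0},
    {"jaw": 85, "tx": 0.019, "ty": -0.5, "tz": 0, "rx": 0, "ry": 0, "rz": 0}
  ]
}}

```text
time_s: 9.9
eef_pos: [0.4588, -0.1388, 0.2225]
tcp_rot: [2.228, 2.213, 0.001]
contact_force: [0.1, 0.0, -0.1]
grip_width: 0.0849
grip_force: 0.0
```

Emit:
{"method": "play_rows", "body": {
  "moves": [
    {"jaw": 85, "tx": 0, "ty": -0.045, "tz": 0, "rx": 0, "ry": 0, "rz": 0},
    {"jaw": 85, "tx": 0, "ty": -0.09, "tz": 0, "rx": 0, "ry": 0, "rz": 0},
    {"jaw": 85, "tx": 0, "ty": -0.135, "tz": 0, "rx": 0, "ry": 0, "rz": 0},
    {"jaw": 85, "tx": 0, "ty": -0.18, "tz": 0, "rx": 0, "ry": 0, "rz": 0},
    {"jaw": 85, "tx": 0, "ty": -0.215, "tz": 0, "rx": 0, "ry": 0, "rz": 0},
    {"jaw": 85, "tx": 0, "ty": -0.24, "tz": 0, "rx": 0, "ry": 0, "rz": 0},
    {"jaw": 85, "tx": 0, "ty": -0.254, "tz": -0.02, "rx": 0, "ry": 0, "rz": 0},
    {"jaw": 85, "tx": 0, "ty": -0.254, "tz": -0.06, "rx": 0, "ry": 0, "rz": 0},
    {"jaw": 85, "tx": 0, "ty": -0.254, "tz": -0.1, "rx": 0, "ry": 0, "rz": 0},
    {"jaw": 85, "tx": 0, "ty": -0.254, "tz": -0.13, "rx": 0, "ry": 0, "rz": 0},
    {"jaw": 85, "tx": 0, "ty": -0.254, "tz": -0.13, "rx": 0, "ry": 0, "rz": 0},
    {"jaw": 85, "tx": 0, "ty": -0.254, "tz": -0.13, "rx": 0, "ry": 0, "rz": 0}
  ]
}}

```text
time_s: 11.1
eef_pos: [0.4597, -0.3908, 0.0925]
tcp_rot: [2.227, 2.214, 0.001]
contact_force: [0.4, 0.1, -0.1]
grip_width: 0.0848
grip_force: 0.0
```

Run:
```python
from h import *
s=robot.get_state();print(s["eef_pos"],s["tcp_rot"],s["joint_pos"].round(2),s["contact_force"])
t=robot.grab_frame("top")[...,::-1];d=robot.grab_frame("side")[...,::-1]
im=np.zeros((600,800,3),np.uint8)
im[:300,:300]=cv2.resize(t[160:220,70:130],(300,300),interpolation=2)
im[:300,310:610]=cv2.resize(t[150:210,315:375],(300,300),interpolation=2)
im[300:,:350]=cv2.resize(d[220:290,135:205],(350,300),interpolation=2)
im[300:,360:760]=cv2.resize(d[130:205,240:340],(400,300),interpolation=2)
cv2.imwrite("pics/c4.png",im);cv2.imwrite("pics/t4.png",t);cv2.imwrite("pics/s4.png",d)
```

```text
[ 0.45967757 -0.39080632  0.09245118] [2.22723738e+00 2.21447350e+00 1.04440995e-03] [ 0.88  0.53 -0.33  1.82  0.22  0.83  0.44] [ 0.44829275  0.08905834 -0.05990511]
```

View pics/c4.png

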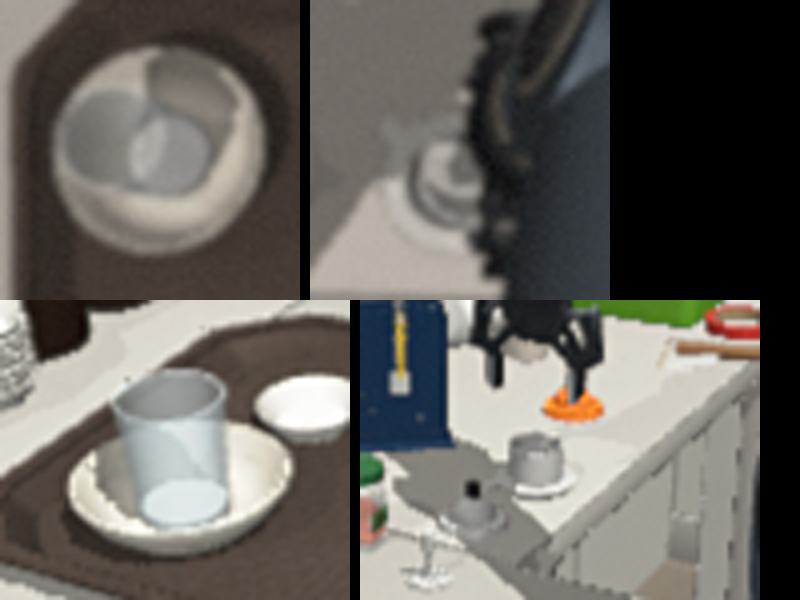

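Top crop: glass base at (170,152), inside the dish rim centred at (160,150). It stands upright. Dripper tube rim in the side crop is near (537,438), under the midpoint of the fingertips. Quantifying both.

Run:
```python
from h import *
np.set_printoptions(precision=4,suppress=True)
C=lambda x,y:(70+(x+.5)/5-.5,160+(y+.5)/5-.5)
print("glass base",plane("top",C(170,153),.013),"dish",plane("top",C(160,150),.040),"glass rim",plane("top",C(111,142),.105))
D=lambda x,y:(135+(x+.5)/5-.5,220+(y-300+.5)/4.286-.5)
print("side: base",plane("side",D(184,502),.013),"rim",plane("side",D(171,397),.105), "dish",plane("side",D(181,485),.040))
# predicted in crops for glass at .4405,.364
E=lambda X:(proj("side",[X])[0]+.5-[135,220])*[5,4.286]+[0,300]
print(E([.4405,.364,.01]),E([.4405,.364,.105]),E([.4405-.032,.364,.105]),E([.4405+.032,.364,.105]),E([.4405,.364-.032,.105]))
for n in(("side",)):
  s=cv2.imread("pics/s4.png")
  F=lambda X:(proj("side",[X])[0]+.5-[240,130])*[4,4]+[360,300]
  print(F([.4597,-.3908,.105]),F([.4587,-.3905,.049]),F([.4587,-.3905,.009]))
t=cv2.imread("pics/top0.png");g=cv2.cvtColor(t,6)
print(g[178:194,330:360])
```

```text
glass base [0.4413 0.3668 0.013 ] dish [0.4397 0.3619 0.04  ] glass rim [0.4359 0.3634 0.105 ]
side: base [0.4417 0.3616 0.013 ] rim [0.434  0.3664 0.105 ] dish [0.4294 0.3738 0.04  ]
[183.8763 508.3953] [165.5736 392.9298] [209.1093 406.6032] [123.1378 379.6043] [202.8832 369.6975]
[536.2081 394.8045] [535.8749 443.5075] [535.1502 477.2317]
[[104 112 114 115 114 113 110 108 119 132 137 138 133 130 127 120 112 101
   93  95 103 118 130 141 156 160 162 164 167 166]
 [101 108 111 113 115 110 103 100 106 122 137 150 157 155 153 150 143 131
  107  93  86  96 119 140 158 156 154 155 159 153]
 [100 107 115 117 112 104  95  90 101 115 137 158 164 160 162 159 161 153
  138 116  92  87 101 130 150 147 129 130 137 131]
 [101 108 114 115 109  94  86  89 102 114 132 145 151 149 147 150 153 152
  147 128  99  85  85 109 133 130 108 106 107 104]
 [107 112 113 110 100  84  81  92  98 104 113 119 117 118 118 122 126 127
  126 118 101  79  73  90 113 120 106  93  93  89]
 [109 113 113 108  91  72  78  96  98  99  99  97  95  96  98 101 103 103
  107 109 100  83  70  78 103 121 107  95  91  90]
 [111 
[... 544 characters left out ...]
 95  98  99 101  99 104
  102 106 108  99  77  63  81 100 102  98  94  91]
 [109 111 112 108  88  63  62  85 100 104  95  92  95  97  99 101  98 101
  106 106 107  94  72  71  88 102 100  95  92  92]
 [106 112 114 110  97  73  60  71  95 103 103  95  90  92  94  97  98 101
  104 106 102  88  75  83  96 102 100  93  93  90]
 [105 110 114 112 103  84  68  64  77  94  96  93  93  91  96  97 100 102
  108 105  95  84  87  98 103 103  98  93  91  91]
 [101 110 112 112 109 100  80  68  64  74  84  92  97  98  98  99 101 104
  109 103  95  90 100 103 106 100  94  91  90  92]
 [102 108 112 112 112 109 100  84  68  62  68  79  91  95  95  96  99 102
  104 101 100  99 101 102 102  96  91  90  89  90]]
```

Estimates agree: glass at about (0.440, 0.364), 2–3 mm off the dish centre. I'll centre the dripper by closing on it in two crossed directions, starting with the tool turned +90°.

Emit:
{"method": "play_rows", "body": {
  "moves": [
    {"jaw": 85, "tx": -0.001, "ty": 0, "tz": 0, "rx": 0, "ry": 0, "rz": 0.14},
    {"jaw": 85, "tx": -0.001, "ty": 0, "tz": 0, "rx": 0, "ry": 0, "rz": 0.28},
    {"jaw": 85, "tx": -0.001, "ty": 0, "tz": 0, "rx": 0, "ry": 0, "rz": 0.42},
    {"jaw": 85, "tx": -0.001, "ty": 0, "tz": 0, "rx": 0, "ry": 0, "rz": 0.56},
    {"jaw": 85, "tx": -0.001, "ty": 0, "tz": 0, "rx": 0, "ry": 0, "rz": 0.7},
    {"jaw": 85, "tx": -0.001, "ty": 0, "tz": 0, "rx": 0, "ry": 0, "rz": 0.84},
    {"jaw": 85, "tx": -0.001, "ty": 0, "tz": 0, "rx": 0, "ry": 0, "rz": 0.96},
    {"jaw": 85, "tx": -0.001, "ty": 0, "tz": 0, "rx": 0, "ry": 0, "rz": 1}
  ]
}}

```text
time_s: 12.0
eef_pos: [0.459, -0.3918, 0.0938]
tcp_rot: [0.817, 3.03, -0.003]
contact_force: [-0.3, 0.5, -0.2]
grip_width: 0.0851
grip_force: 0.0
```

Emit:
{"method": "play_rows", "body": {
  "moves": [
    {"jaw": 85, "tx": 0, "ty": 0, "tz": 0, "rx": 0, "ry": 0, "rz": 0.14},
    {"jaw": 85, "tx": 0, "ty": 0, "tz": 0, "rx": 0, "ry": 0, "rz": 0.28},
    {"jaw": 85, "tx": 0, "ty": 0, "tz": 0, "rx": 0, "ry": 0, "rz": 0.4},
    {"jaw": 85, "tx": 0, "ty": 0, "tz": -0.01, "rx": 0, "ry": 0, "rz": 0.5},
    {"jaw": 85, "tx": 0, "ty": 0, "tz": -0.03, "rx": 0, "ry": 0, "rz": 0.5},
    {"jaw": 85, "tx": 0, "ty": 0, "tz": -0.05, "rx": 0, "ry": 0, "rz": 0.5},
    {"jaw": 85, "tx": 0, "ty": 0, "tz": -0.068, "rx": 0, "ry": 0, "rz": 0.5},
    {"jaw": 85, "tx": 0, "ty": 0, "tz": -0.079, "rx": 0, "ry": 0, "rz": 0.5},
    {"jaw": 85, "tx": 0, "ty": 0, "tz": -0.079, "rx": 0, "ry": 0, "rz": 0.5}
  ]
}}

```text
time_s: 12.9
eef_pos: [0.4576, -0.3905, 0.0116]
tcp_rot: [-0.009, -3.14, -0.001]
contact_force: [-0.5, 1.4, 0.0]
grip_width: 0.0844
grip_force: 0.0
```

Emit:
{"method": "play_rows", "body": {
  "moves": [
    {"jaw": 76, "tx": 0, "ty": 0, "tz": 0, "rx": 0, "ry": 0, "rz": 0},
    {"jaw": 70, "tx": 0, "ty": 0, "tz": 0, "rx": 0, "ry": 0, "rz": 0},
    {"jaw": 66, "tx": 0, "ty": 0, "tz": 0, "rx": 0, "ry": 0, "rz": 0},
    {"jaw": 63, "tx": 0, "ty": 0, "tz": 0, "rx": 0, "ry": 0, "rz": 0},
    {"jaw": 61, "tx": 0, "ty": 0, "tz": 0, "rx": 0, "ry": 0, "rz": 0},
    {"jaw": 58, "tx": 0, "ty": 0, "tz": 0, "rx": 0, "ry": 0, "rz": 0},
    {"jaw": 58, "tx": 0, "ty": 0, "tz": 0, "rx": 0, "ry": 0, "rz": 0},
    {"jaw": 58, "tx": 0, "ty": 0, "tz": 0, "rx": 0, "ry": 0, "rz": 0}
  ],
  "force": 20
}}

```text
time_s: 13.7
eef_pos: [0.4584, -0.3913, 0.0131]
tcp_rot: [0.01, 3.141, -0.002]
contact_force: [-0.6, -2.0, 6.1]
grip_width: 0.0591
grip_force: 21.2
```

Emit:
{"method": "play_rows", "body": {
  "moves": [
    {"jaw": 70, "tx": 0, "ty": 0, "tz": 0, "rx": 0, "ry": 0, "rz": 0},
    {"jaw": 85, "tx": 0, "ty": 0, "tz": 0, "rx": 0, "ry": 0, "rz": 0},
    {"jaw": 85, "tx": 0, "ty": 0, "tz": 0, "rx": 0, "ry": 0, "rz": 0},
    {"jaw": 85, "tx": 0, "ty": 0, "tz": 0, "rx": 0, "ry": 0, "rz": -0.14},
    {"jaw": 85, "tx": 0, "ty": 0, "tz": 0, "rx": 0, "ry": 0, "rz": -0.28},
    {"jaw": 85, "tx": 0, "ty": 0, "tz": 0, "rx": 0, "ry": 0, "rz": -0.42},
    {"jaw": 85, "tx": 0, "ty": 0, "tz": 0, "rx": 0, "ry": 0, "rz": -0.56},
    {"jaw": 85, "tx": 0, "ty": 0, "tz": 0, "rx": 0, "ry": 0, "rz": -0.7},
    {"jaw": 85, "tx": 0, "ty": 0, "tz": 0, "rx": 0, "ry": 0, "rz": -0.84},
    {"jaw": 85, "tx": 0, "ty": 0, "tz": 0, "rx": 0, "ry": 0, "rz": -0.96},
    {"jaw": 85, "tx": 0, "ty": 0, "tz": 0, "rx": 0, "ry": 0, "rz": -1}
  ]
}}

```text
time_s: 14.8
eef_pos: [0.458, -0.3901, 0.0121]
tcp_rot: [-1.582, -2.713, -0.0]
contact_force: [-0.1, -0.4, 0.7]
grip_width: 0.085
grip_force: 0.0
```

Emit:
{"method": "play_rows", "body": {
  "moves": [
    {"jaw": 85, "tx": 0, "ty": 0, "tz": 0, "rx": 0, "ry": 0, "rz": -0.14},
    {"jaw": 85, "tx": 0, "ty": 0, "tz": 0, "rx": 0, "ry": 0, "rz": -0.28},
    {"jaw": 85, "tx": 0, "ty": 0, "tz": 0, "rx": 0, "ry": 0, "rz": -0.42},
    {"jaw": 85, "tx": 0, "ty": 0, "tz": 0, "rx": 0, "ry": 0, "rz": -0.5},
    {"jaw": 85, "tx": 0, "ty": 0, "tz": 0, "rx": 0, "ry": 0, "rz": -0.5},
    {"jaw": 74, "tx": 0, "ty": 0, "tz": 0, "rx": 0, "ry": 0, "rz": -0.5},
    {"jaw": 66, "tx": 0, "ty": 0, "tz": 0, "rx": 0, "ry": 0, "rz": -0.5},
    {"jaw": 61, "tx": 0, "ty": 0, "tz": 0, "rx": 0, "ry": 0, "rz": -0.5},
    {"jaw": 50, "tx": 0, "ty": 0, "tz": 0, "rx": 0, "ry": 0, "rz": -0.5},
    {"jaw": 50, "tx": 0, "ty": 0, "tz": 0, "rx": 0, "ry": 0, "rz": -0.5},
    {"jaw": 50, "tx": 0, "ty": 0, "tz": 0, "rx": 0, "ry": 0, "rz": -0.5},
    {"jaw": 50, "tx": 0, "ty": 0, "tz": 0, "rx": 0, "ry": 0, "rz": -0.5}
  ],
  "force": 40
}}

```text
time_s: 16.0
eef_pos: [0.4586, -0.3908, 0.0128]
tcp_rot: [2.227, 2.214, 0.001]
contact_force: [1.5, 0.7, 5.0]
grip_width: 0.0597
grip_force: 43.3
```

Emit:
{"method": "play_rows", "body": {
  "moves": [
    {"jaw": 50, "tx": 0, "ty": 0, "tz": 0.01, "rx": 0, "ry": 0, "rz": 0},
    {"jaw": 50, "tx": 0, "ty": 0, "tz": 0.03, "rx": 0, "ry": 0, "rz": 0},
    {"jaw": 50, "tx": 0, "ty": 0, "tz": 0.06, "rx": 0, "ry": 0, "rz": 0},
    {"jaw": 50, "tx": 0, "ty": 0.01, "tz": 0.1, "rx": 0, "ry": 0, "rz": 0},
    {"jaw": 50, "tx": 0, "ty": 0.03, "tz": 0.13, "rx": 0, "ry": 0, "rz": 0},
    {"jaw": 50, "tx": 0, "ty": 0.06, "tz": 0.15, "rx": 0, "ry": 0, "rz": 0},
    {"jaw": 50, "tx": -0.001, "ty": 0.1, "tz": 0.16, "rx": 0, "ry": 0, "rz": 0},
    {"jaw": 50, "tx": -0.002, "ty": 0.14, "tz": 0.16, "rx": 0, "ry": 0, "rz": 0},
    {"jaw": 50, "tx": -0.003, "ty": 0.18, "tz": 0.16, "rx": 0, "ry": 0, "rz": 0},
    {"jaw": 50, "tx": -0.004, "ty": 0.22, "tz": 0.16, "rx": 0, "ry": 0, "rz": 0},
    {"jaw": 50, "tx": -0.005, "ty": 0.26, "tz": 0.16, "rx": 0, "ry": 0, "rz": 0},
    {"jaw": 50, "tx": -0.006, "ty": 0.3, "tz": 0.16, "rx": 0, "ry": 0, "rz": 0}
  ]
}}

```text
time_s: 17.2
eef_pos: [0.4509, -0.0895, 0.1723]
tcp_rot: [-2.229, -2.214, 0.002]
contact_force: [1.1, 0.4, -1.4]
grip_width: 0.0596
grip_force: 43.5
```

Emit:
{"method": "play_rows", "body": {
  "moves": [
    {"jaw": 50, "tx": -0.001, "ty": 0.04, "tz": 0, "rx": 0, "ry": 0, "rz": 0},
    {"jaw": 50, "tx": -0.002, "ty": 0.08, "tz": 0, "rx": 0, "ry": 0, "rz": 0},
    {"jaw": 50, "tx": -0.003, "ty": 0.12, "tz": 0, "rx": 0, "ry": 0, "rz": 0},
    {"jaw": 50, "tx": -0.004, "ty": 0.16, "tz": 0, "rx": 0, "ry": 0, "rz": 0},
    {"jaw": 50, "tx": -0.005, "ty": 0.2, "tz": 0, "rx": 0, "ry": 0, "rz": 0},
    {"jaw": 50, "tx": -0.006, "ty": 0.24, "tz": 0, "rx": 0, "ry": 0, "rz": 0},
    {"jaw": 50, "tx": -0.008, "ty": 0.28, "tz": 0, "rx": 0, "ry": 0, "rz": 0},
    {"jaw": 50, "tx": -0.009, "ty": 0.32, "tz": 0, "rx": 0, "ry": 0, "rz": 0},
    {"jaw": 50, "tx": -0.01, "ty": 0.36, "tz": 0, "rx": 0, "ry": 0, "rz": 0},
    {"jaw": 50, "tx": -0.011, "ty": 0.4, "tz": 0, "rx": 0, "ry": 0, "rz": 0},
    {"jaw": 50, "tx": -0.012, "ty": 0.43, "tz": 0, "rx": 0, "ry": 0, "rz": 0},
    {"jaw": 50, "tx": -0.012, "ty": 0.455, "tz": 0, "rx": 0, "ry": 0, "rz": 0}
  ]
}}

```text
time_s: 18.4
eef_pos: [0.4392, 0.3656, 0.172]
tcp_rot: [-2.227, -2.216, 0.002]
contact_force: [0.7, -0.3, -2.1]
grip_width: 0.0592
grip_force: 43.5
```

Emit:
{"method": "play_rows", "body": {
  "moves": [
    {"jaw": 50, "tx": 0, "ty": 0, "tz": 0, "rx": 0, "ry": 0, "rz": 0},
    {"jaw": 50, "tx": 0, "ty": 0, "tz": -0.015, "rx": 0, "ry": 0, "rz": 0},
    {"jaw": 50, "tx": 0, "ty": 0, "tz": -0.03, "rx": 0, "ry": 0, "rz": 0},
    {"jaw": 50, "tx": 0, "ty": 0, "tz": -0.04, "rx": 0, "ry": 0, "rz": 0},
    {"jaw": 50, "tx": 0, "ty": 0, "tz": -0.04, "rx": 0, "ry": 0, "rz": 0},
    {"jaw": 50, "tx": 0, "ty": 0, "tz": -0.04, "rx": 0, "ry": 0, "rz": 0}
  ]
}}

```text
time_s: 19.0
eef_pos: [0.4401, 0.3636, 0.1319]
tcp_rot: [2.229, 2.214, -0.001]
contact_force: [0.1, 0.1, -1.4]
grip_width: 0.0596
grip_force: 43.5
```

Run:
```python
from h import *
s=robot.get_state();print(s["eef_pos"],s["tcp_rot"],s["joint_pos"].round(2),s["contact_force"])
t=robot.grab_frame("top")[...,::-1];d=robot.grab_frame("side")[...,::-1]
im=np.zeros((600,800,3),np.uint8)
im[:300,:300]=cv2.resize(t[150:210,70:130],(300,300),interpolation=2)
im[:600,310:790]=cv2.resize(d[190:290,130:210],(480,600),interpolation=2)
cv2.imwrite("pics/c5.png",im);cv2.imwrite("pics/t5.png",t);cv2.imwrite("pics/s5.png",d)
F=lambda X:(proj("side",[X])[0]+.5-[130,190])*6+[310,0]
x,y=s["eef_pos"][:2]
print(F([.440,.364,.105]),F([x,y,.14]),F([x,y,.149]),F([x,y,.189]))
```

```text
[0.44010786 0.36364919 0.13188999] [ 2.22891276e+00  2.21393711e+00 -1.28090421e-03] [-0.31  0.48 -0.59  1.86  0.33  0.91 -1.07] [ 0.11146336  0.12544889 -1.38360872]
[539.4942831  310.38829954] [531.30468893 247.23367458] [529.07398344 230.81114459] [518.95089033 156.32056946]
```

View pics/c5.png

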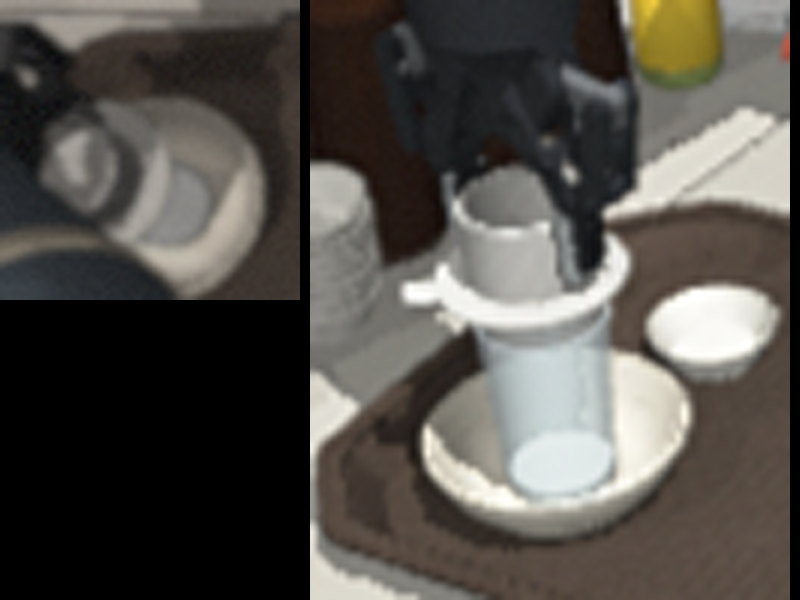

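Side crop: the chamber hangs level above the glass, plate centre (533,272) and glass rim centre (545,310). That matches the prediction within about 2.5 mm, which the tapered foot tolerates. Lowering.

Emit:
{"method": "play_rows", "body": {
  "moves": [
    {"jaw": 50, "tx": -0.001, "ty": 0, "tz": -0.007, "rx": 0, "ry": 0, "rz": 0},
    {"jaw": 50, "tx": -0.001, "ty": 0, "tz": -0.012, "rx": 0, "ry": 0, "rz": 0},
    {"jaw": 50, "tx": -0.001, "ty": 0, "tz": -0.016, "rx": 0, "ry": 0, "rz": 0},
    {"jaw": 50, "tx": -0.001, "ty": 0, "tz": -0.018, "rx": 0, "ry": 0, "rz": 0},
    {"jaw": 50, "tx": -0.001, "ty": 0, "tz": -0.019, "rx": 0, "ry": 0, "rz": 0},
    {"jaw": 50, "tx": -0.001, "ty": 0, "tz": -0.019, "rx": 0, "ry": 0, "rz": 0}
  ]
}}

```text
time_s: 19.7
eef_pos: [0.439, 0.3643, 0.1132]
tcp_rot: [-2.228, -2.215, 0.0]
contact_force: [0.3, -0.5, -1.7]
grip_width: 0.0592
grip_force: 43.5
```

Emit:
{"method": "play_rows", "body": {
  "moves": [
    {"jaw": 50, "tx": 0, "ty": 0, "tz": -0.001, "rx": 0, "ry": 0, "rz": 0},
    {"jaw": 50, "tx": 0, "ty": 0, "tz": -0.001, "rx": 0, "ry": 0, "rz": 0},
    {"jaw": 50, "tx": 0, "ty": 0, "tz": -0.002, "rx": 0, "ry": 0, "rz": 0},
    {"jaw": 50, "tx": 0, "ty": 0, "tz": -0.002, "rx": 0, "ry": 0, "rz": 0}
  ]
}}

```text
time_s: 20.1
eef_pos: [0.4392, 0.3646, 0.112]
tcp_rot: [2.228, 2.215, 0.001]
contact_force: [-1.0, -1.0, 2.9]
grip_width: 0.0598
grip_force: 43.8
```

Emit:
{"method": "play_rows", "body": {
  "moves": [
    {"jaw": 58, "tx": 0, "ty": 0, "tz": 0, "rx": 0, "ry": 0, "rz": 0},
    {"jaw": 62, "tx": 0, "ty": 0, "tz": 0, "rx": 0, "ry": 0, "rz": 0},
    {"jaw": 66, "tx": 0, "ty": 0, "tz": 0, "rx": 0, "ry": 0, "rz": 0},
    {"jaw": 74, "tx": 0, "ty": 0, "tz": 0, "rx": 0, "ry": 0, "rz": 0},
    {"jaw": 85, "tx": 0, "ty": 0, "tz": 0, "rx": 0, "ry": 0, "rz": 0},
    {"jaw": 85, "tx": 0, "ty": 0, "tz": 0, "rx": 0, "ry": 0, "rz": 0},
    {"jaw": 85, "tx": 0, "ty": 0, "tz": 0.015, "rx": 0, "ry": 0, "rz": 0},
    {"jaw": 85, "tx": 0, "ty": 0, "tz": 0.04, "rx": 0, "ry": 0, "rz": 0},
    {"jaw": 85, "tx": 0, "ty": 0, "tz": 0.07, "rx": 0, "ry": 0, "rz": 0},
    {"jaw": 85, "tx": 0, "ty": 0, "tz": 0.1, "rx": 0, "ry": 0, "rz": 0},
    {"jaw": 85, "tx": 0, "ty": -0.04, "tz": 0.12, "rx": 0, "ry": 0, "rz": 0},
    {"jaw": 85, "tx": 0, "ty": -0.08, "tz": 0.12, "rx": 0, "ry": 0, "rz": 0}
  ]
}}

```text
time_s: 21.3
eef_pos: [0.44, 0.2863, 0.2356]
tcp_rot: [2.224, 2.218, 0.012]
contact_force: [0.8, -0.0, -0.2]
grip_width: 0.0854
grip_force: 0.0
```

Run:
```python
from h import *
np.set_printoptions(precision=4,suppress=True)
t=robot.grab_frame("top")[...,::-1];d=robot.grab_frame("side")[...,::-1]
im=np.zeros((600,800,3),np.uint8)
im[:320,:400]=cv2.resize(t[165:205,250:300],(400,320),interpolation=2)
im[:320,410:800]=cv2.resize(d[175:215,232:281],(390,320),interpolation=2)
im[325:600,:330]=cv2.resize(d[200:290,130:210],(330,275),interpolation=2)
im[325:600,340:700]=cv2.resize(t[160:220,70:130],(360,275),interpolation=2)
cv2.imwrite("pics/c6.png",im);cv2.imwrite("pics/t6.png",t);cv2.imwrite("pics/s6.png",d)
P=np.array([.449,-.1445,0])
for z in(0,.0035,.03,.054):
    print(z,(proj("top",[P+[0,0,z]])[0]+.5-[250,165])*8,(proj("side",[P+[0,0,z]])[0]+.5-[232,175])*[7.96,8]+[410,0])
```

```text
0 [115.0685 203.3773] [610.0758 198.4035]
0.0035 [115.2491 202.2428] [609.9962 192.083 ]
0.03 [116.6515 193.4332] [609.3877 143.8013]
0.054 [117.9775 185.1043] [608.8284  99.4137]
```

View pics/c6.png

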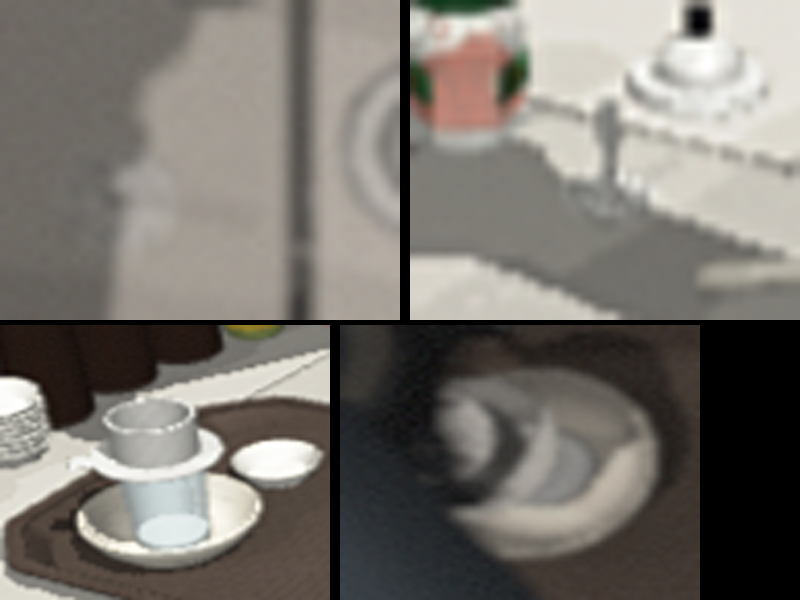

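The chamber sits level on the glass. The press in the side crop has its stem top at (608,98) and its disc at (606,190), matching the projection of (0.449, -0.1445). Moving there, jaws narrowed and turned +90°.

Emit:
{"method": "play_rows", "body": {
  "moves": [
    {"jaw": 70, "tx": 0, "ty": -0.02, "tz": 0, "rx": 0, "ry": 0, "rz": 0.05},
    {"jaw": 60, "tx": 0, "ty": -0.055, "tz": 0, "rx": 0, "ry": 0, "rz": 0.12},
    {"jaw": 50, "tx": 0.001, "ty": -0.095, "tz": 0, "rx": 0, "ry": 0, "rz": 0.2},
    {"jaw": 50, "tx": 0.002, "ty": -0.135, "tz": 0, "rx": 0, "ry": 0, "rz": 0.3},
    {"jaw": 50, "tx": 0.003, "ty": -0.175, "tz": 0, "rx": 0, "ry": 0, "rz": 0.4},
    {"jaw": 50, "tx": 0.004, "ty": -0.215, "tz": 0, "rx": 0, "ry": 0, "rz": 0.5},
    {"jaw": 50, "tx": 0.005, "ty": -0.255, "tz": 0, "rx": 0, "ry": 0, "rz": 0.6},
    {"jaw": 50, "tx": 0.006, "ty": -0.295, "tz": 0, "rx": 0, "ry": 0, "rz": 0.7},
    {"jaw": 50, "tx": 0.007, "ty": -0.335, "tz": 0, "rx": 0, "ry": 0, "rz": 0.8},
    {"jaw": 50, "tx": 0.008, "ty": -0.375, "tz": 0, "rx": 0, "ry": 0, "rz": 0.9},
    {"jaw": 50, "tx": 0.009, "ty": -0.41, "tz": 0, "rx": 0, "ry": 0, "rz": 0.97},
    {"jaw": 50, "tx": 0.01, "ty": -0.428, "tz": 0, "rx": 0, "ry": 0, "rz": 1}
  ]
}}

```text
time_s: 22.6
eef_pos: [0.449, -0.1467, 0.2321]
tcp_rot: [0.825, 3.03, -0.001]
contact_force: [-0.1, 1.0, 0.5]
grip_width: 0.05
grip_force: 0.0
```

Emit:
{"method": "play_rows", "body": {
  "moves": [
    {"jaw": 50, "tx": 0, "ty": 0, "tz": -0.02, "rx": 0, "ry": 0, "rz": 0.13},
    {"jaw": 50, "tx": 0, "ty": 0, "tz": -0.05, "rx": 0, "ry": 0, "rz": 0.26},
    {"jaw": 50, "tx": 0, "ty": 0, "tz": -0.08, "rx": 0, "ry": 0, "rz": 0.39},
    {"jaw": 50, "tx": 0, "ty": 0, "tz": -0.11, "rx": 0, "ry": 0, "rz": 0.5},
    {"jaw": 50, "tx": 0, "ty": 0, "tz": -0.13, "rx": 0, "ry": 0, "rz": 0.5},
    {"jaw": 50, "tx": 0, "ty": 0, "tz": -0.14, "rx": 0, "ry": 0, "rz": 0.5},
    {"jaw": 50, "tx": 0, "ty": 0, "tz": -0.14, "rx": 0, "ry": 0, "rz": 0.5},
    {"jaw": 50, "tx": 0, "ty": 0, "tz": -0.14, "rx": 0, "ry": 0, "rz": 0.5}
  ]
}}

```text
time_s: 23.4
eef_pos: [0.45, -0.1436, 0.0923]
tcp_rot: [0.009, 3.14, -0.001]
contact_force: [-0.6, 0.5, 0.2]
grip_width: 0.0504
grip_force: 0.0
```

Run:
```python
from h import *
s=robot.get_state();print(s["eef_pos"],s["tcp_rot"],s["joint_pos"].round(2),s["contact_force"])
d=robot.grab_frame("side")[...,::-1]
cv2.imwrite("pics/c7.png",cv2.resize(d[130:215,205:305],(700,595),interpolation=2));cv2.imwrite("pics/s7.png",d)
x,y,z=s["eef_pos"]
F=lambda X:(proj("side",[X])[0]+.5-[205,130])*7
print(F([x,y,z]),F([.449,-.1445,.054]))
```

```text
[ 0.44998503 -0.14361048  0.09228685] [ 9.08548071e-03  3.13998963e+00 -5.56871359e-04] [ 0.65  0.38 -0.52  2.11  0.28  0.72  1.51] [-0.56056266  0.4936825   0.2057931 ]
[360.65645664 339.09182118] [363.84910023 401.98700313]
```

View pics/c7.png

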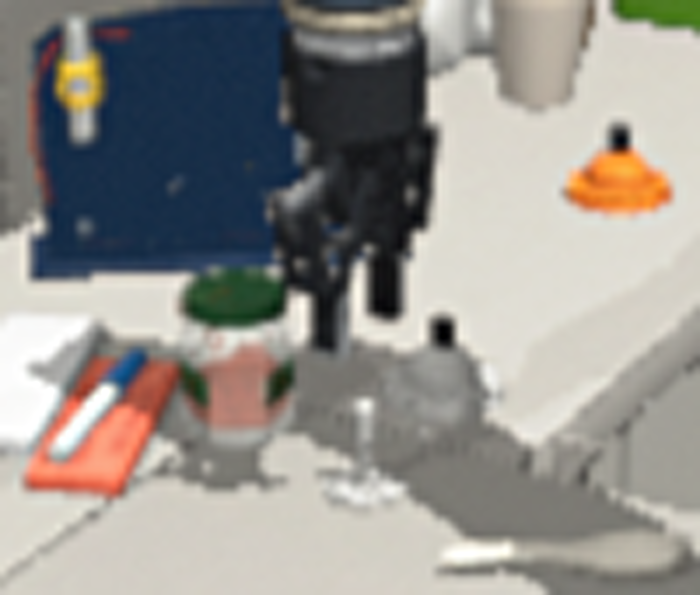

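The stem top is at crop (363,402), as predicted, and the fingertips straddle it. Descending and closing gently.

Emit:
{"method": "play_rows", "body": {
  "moves": [
    {"jaw": 50, "tx": 0, "ty": 0, "tz": -0.015, "rx": 0, "ry": 0, "rz": 0},
    {"jaw": 50, "tx": 0, "ty": 0, "tz": -0.035, "rx": 0, "ry": 0, "rz": 0},
    {"jaw": 50, "tx": 0, "ty": 0, "tz": -0.047, "rx": 0, "ry": 0, "rz": 0},
    {"jaw": 50, "tx": 0, "ty": 0, "tz": -0.05, "rx": 0, "ry": 0, "rz": 0},
    {"jaw": 36, "tx": 0, "ty": 0, "tz": -0.05, "rx": 0, "ry": 0, "rz": 0},
    {"jaw": 26, "tx": 0, "ty": 0, "tz": -0.05, "rx": 0, "ry": 0, "rz": 0},
    {"jaw": 20, "tx": 0, "ty": 0, "tz": -0.05, "rx": 0, "ry": 0, "rz": 0},
    {"jaw": 16, "tx": 0, "ty": 0, "tz": -0.05, "rx": 0, "ry": 0, "rz": 0},
    {"jaw": 13, "tx": 0, "ty": 0, "tz": -0.05, "rx": 0, "ry": 0, "rz": 0},
    {"jaw": 11, "tx": 0, "ty": 0, "tz": -0.05, "rx": 0, "ry": 0, "rz": 0},
    {"jaw": 11, "tx": 0, "ty": 0, "tz": -0.05, "rx": 0, "ry": 0, "rz": 0}
  ],
  "force": 20
}}

```text
time_s: 24.55
eef_pos: [0.449, -0.1437, 0.0413]
tcp_rot: [-0.01, -3.141, -0.0]
contact_force: [0.0, -0.3, -0.2]
grip_width: 0.0112
grip_force: 11.0
```

Emit:
{"method": "play_rows", "body": {
  "moves": [
    {"jaw": 18, "tx": 0, "ty": 0, "tz": 0, "rx": 0, "ry": 0, "rz": 0},
    {"jaw": 40, "tx": 0, "ty": 0, "tz": 0, "rx": 0, "ry": 0, "rz": 0},
    {"jaw": 40, "tx": 0, "ty": 0, "tz": 0, "rx": 0, "ry": 0, "rz": 0},
    {"jaw": 40, "tx": 0, "ty": 0, "tz": 0, "rx": 0, "ry": 0, "rz": -0.14},
    {"jaw": 40, "tx": 0, "ty": 0, "tz": 0, "rx": 0, "ry": 0, "rz": -0.28},
    {"jaw": 40, "tx": 0, "ty": 0, "tz": 0, "rx": 0, "ry": 0, "rz": -0.42},
    {"jaw": 40, "tx": 0, "ty": 0, "tz": 0, "rx": 0, "ry": 0, "rz": -0.56},
    {"jaw": 40, "tx": 0, "ty": 0, "tz": 0, "rx": 0, "ry": 0, "rz": -0.7},
    {"jaw": 40, "tx": 0, "ty": 0, "tz": 0, "rx": 0, "ry": 0, "rz": -0.84},
    {"jaw": 40, "tx": 0, "ty": 0, "tz": 0, "rx": 0, "ry": 0, "rz": -0.96},
    {"jaw": 40, "tx": 0, "ty": 0, "tz": 0, "rx": 0, "ry": 0, "rz": -1}
  ]
}}

```text
time_s: 25.65
eef_pos: [0.4491, -0.1436, 0.0414]
tcp_rot: [1.583, 2.714, -0.0]
contact_force: [-0.8, 0.3, 0.4]
grip_width: 0.0399
grip_force: 0.0
```

Emit:
{"method": "play_rows", "body": {
  "moves": [
    {"jaw": 40, "tx": 0, "ty": 0, "tz": 0, "rx": 0, "ry": 0, "rz": -0.14},
    {"jaw": 40, "tx": 0, "ty": 0, "tz": 0, "rx": 0, "ry": 0, "rz": -0.28},
    {"jaw": 40, "tx": 0, "ty": 0, "tz": 0, "rx": 0, "ry": 0, "rz": -0.42},
    {"jaw": 40, "tx": 0, "ty": 0, "tz": 0, "rx": 0, "ry": 0, "rz": -0.5},
    {"jaw": 40, "tx": 0, "ty": 0, "tz": 0, "rx": 0, "ry": 0, "rz": -0.5},
    {"jaw": 26, "tx": 0, "ty": 0, "tz": 0, "rx": 0, "ry": 0, "rz": -0.5},
    {"jaw": 20, "tx": 0, "ty": 0, "tz": 0, "rx": 0, "ry": 0, "rz": -0.5},
    {"jaw": 16, "tx": 0, "ty": 0, "tz": 0, "rx": 0, "ry": 0, "rz": -0.5},
    {"jaw": 13, "tx": 0, "ty": 0, "tz": 0, "rx": 0, "ry": 0, "rz": -0.5},
    {"jaw": 8, "tx": 0, "ty": 0, "tz": 0, "rx": 0, "ry": 0, "rz": -0.5},
    {"jaw": 8, "tx": 0, "ty": 0, "tz": 0, "rx": 0, "ry": 0, "rz": -0.5},
    {"jaw": 8, "tx": 0, "ty": 0, "tz": 0, "rx": 0, "ry": 0, "rz": -0.5}
  ],
  "force": 30
}}

```text
time_s: 26.85
eef_pos: [0.449, -0.1438, 0.0414]
tcp_rot: [2.228, 2.215, 0.0]
contact_force: [-1.4, 0.6, 1.6]
grip_width: 0.0105
grip_force: 29.3
```

Emit:
{"method": "play_rows", "body": {
  "moves": [
    {"jaw": 8, "tx": 0, "ty": 0, "tz": 0.01, "rx": 0, "ry": 0, "rz": 0},
    {"jaw": 8, "tx": 0, "ty": 0, "tz": 0.03, "rx": 0, "ry": 0, "rz": 0},
    {"jaw": 8, "tx": 0, "ty": 0, "tz": 0.06, "rx": 0, "ry": 0, "rz": 0},
    {"jaw": 8, "tx": 0, "ty": 0, "tz": 0.1, "rx": 0, "ry": 0, "rz": 0},
    {"jaw": 8, "tx": 0, "ty": 0.01, "tz": 0.14, "rx": 0, "ry": 0, "rz": 0},
    {"jaw": 8, "tx": -0.001, "ty": 0.03, "tz": 0.17, "rx": 0, "ry": 0, "rz": 0},
    {"jaw": 8, "tx": -0.002, "ty": 0.06, "tz": 0.185, "rx": 0, "ry": 0, "rz": 0},
    {"jaw": 8, "tx": -0.003, "ty": 0.1, "tz": 0.19, "rx": 0, "ry": 0, "rz": 0},
    {"jaw": 8, "tx": -0.004, "ty": 0.14, "tz": 0.19, "rx": 0, "ry": 0, "rz": 0},
    {"jaw": 8, "tx": -0.005, "ty": 0.18, "tz": 0.19, "rx": 0, "ry": 0, "rz": 0},
    {"jaw": 8, "tx": -0.006, "ty": 0.22, "tz": 0.19, "rx": 0, "ry": 0, "rz": 0},
    {"jaw": 8, "tx": -0.007, "ty": 0.26, "tz": 0.19, "rx": 0, "ry": 0, "rz": 0}
  ]
}}

```text
time_s: 28.05
eef_pos: [0.4416, 0.1178, 0.2321]
tcp_rot: [2.228, 2.214, 0.001]
contact_force: [1.4, -0.2, 0.5]
grip_width: 0.01
grip_force: 29.3
```

Emit:
{"method": "play_rows", "body": {
  "moves": [
    {"jaw": 8, "tx": 0, "ty": 0.04, "tz": 0, "rx": 0, "ry": 0, "rz": 0},
    {"jaw": 8, "tx": -0.001, "ty": 0.08, "tz": 0, "rx": 0, "ry": 0, "rz": 0},
    {"jaw": 8, "tx": -0.002, "ty": 0.12, "tz": 0, "rx": 0, "ry": 0, "rz": 0},
    {"jaw": 8, "tx": -0.003, "ty": 0.16, "tz": 0, "rx": 0, "ry": 0, "rz": 0},
    {"jaw": 8, "tx": -0.003, "ty": 0.195, "tz": 0, "rx": 0, "ry": 0, "rz": 0},
    {"jaw": 8, "tx": -0.003, "ty": 0.225, "tz": 0, "rx": 0, "ry": 0, "rz": 0},
    {"jaw": 8, "tx": -0.003, "ty": 0.24, "tz": 0, "rx": 0, "ry": 0, "rz": 0},
    {"jaw": 8, "tx": -0.003, "ty": 0.248, "tz": 0, "rx": 0, "ry": 0, "rz": 0},
    {"jaw": 8, "tx": -0.003, "ty": 0.248, "tz": -0.01, "rx": 0, "ry": 0, "rz": 0},
    {"jaw": 8, "tx": -0.003, "ty": 0.248, "tz": -0.02, "rx": 0, "ry": 0, "rz": 0},
    {"jaw": 8, "tx": -0.003, "ty": 0.248, "tz": -0.02, "rx": 0, "ry": 0, "rz": 0},
    {"jaw": 8, "tx": -0.003, "ty": 0.248, "tz": -0.02, "rx": 0, "ry": 0, "rz": 0}
  ]
}}

```text
time_s: 29.25
eef_pos: [0.4393, 0.3628, 0.2107]
tcp_rot: [2.23, 2.212, -0.002]
contact_force: [-0.3, 0.5, -0.1]
grip_width: 0.0102
grip_force: 29.3
```

Run:
```python
from h import *
s=robot.get_state();print(s["eef_pos"],s["tcp_rot"],s["joint_pos"].round(2),s["contact_force"],s["grip_width"])
t=robot.grab_frame("top")[...,::-1];d=robot.grab_frame("side")[...,::-1]
im=np.zeros((600,800,3),np.uint8)
im[:300,:300]=cv2.resize(t[150:210,70:130],(300,300),interpolation=2)
im[:600,310:790]=cv2.resize(d[180:280,130:210],(480,600),interpolation=2)
cv2.imwrite("pics/c8.png",im);cv2.imwrite("pics/t8.png",t);cv2.imwrite("pics/s8.png",d)
F=lambda X:(proj("side",[X])[0]+.5-[130,180])*6+[310,0]
x,y,z=s["eef_pos"]
print("rim",F([.4392,.3646,.148]),F([.4392+.03,.3646,.148]),F([.4392,.3646-.03,.148]),"plate",F([.4392,.3646,.108]),"disc",F([x,y,z-.0414]))
```

```text
[0.43925381 0.36280682 0.210738  ] [ 2.22970054  2.21249264 -0.00228586] [-0.43  0.35 -0.42  1.79  0.16  1.03 -0.92] [-0.34740439  0.51747913 -0.09064241] 0.01016509828636772
rim [529.42006375 294.11490546] [480.86877502 277.20949744] [572.39945363 264.52895507] plate [539.20648049 366.17435895] disc [526.62164957 252.89247715]
```

View pics/c8.png

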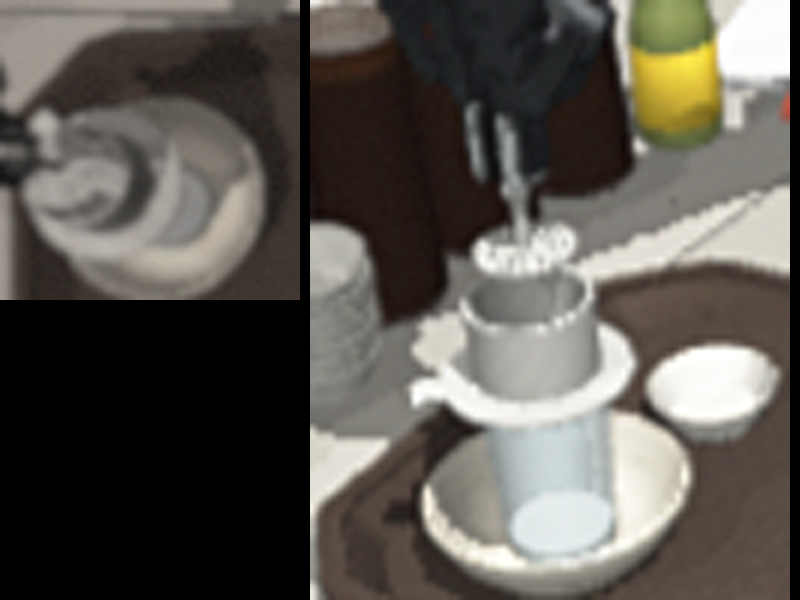

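Side crop: the disc hangs level at (525,250) over the tube rim, centred at (528,297). That fits within 1–2 mm, so I'm nudging +y by 2 mm and lowering.

Emit:
{"method": "play_rows", "body": {
  "moves": [
    {"jaw": 8, "tx": 0, "ty": 0.002, "tz": 0, "rx": 0, "ry": 0, "rz": 0},
    {"jaw": 8, "tx": 0, "ty": 0.002, "tz": -0.007, "rx": 0, "ry": 0, "rz": 0},
    {"jaw": 8, "tx": 0, "ty": 0.002, "tz": -0.014, "rx": 0, "ry": 0, "rz": 0},
    {"jaw": 8, "tx": 0, "ty": 0.002, "tz": -0.019, "rx": 0, "ry": 0, "rz": 0},
    {"jaw": 8, "tx": 0, "ty": 0.002, "tz": -0.023, "rx": 0, "ry": 0, "rz": 0},
    {"jaw": 8, "tx": 0, "ty": 0.002, "tz": -0.027, "rx": 0, "ry": 0, "rz": 0},
    {"jaw": 8, "tx": 0, "ty": 0.002, "tz": -0.03, "rx": 0, "ry": 0, "rz": 0},
    {"jaw": 8, "tx": 0, "ty": 0.002, "tz": -0.03, "rx": 0, "ry": 0, "rz": 0}
  ]
}}

```text
time_s: 30.15
eef_pos: [0.4389, 0.3661, 0.1808]
tcp_rot: [-2.228, -2.215, 0.001]
contact_force: [-0.8, -0.8, -0.7]
grip_width: 0.0105
grip_force: 29.3
```

Emit:
{"method": "play_rows", "body": {
  "moves": [
    {"jaw": 8, "tx": 0, "ty": 0, "tz": -0.007, "rx": 0, "ry": 0, "rz": 0},
    {"jaw": 8, "tx": 0, "ty": 0, "tz": -0.014, "rx": 0, "ry": 0, "rz": 0},
    {"jaw": 8, "tx": 0, "ty": 0, "tz": -0.02, "rx": 0, "ry": 0, "rz": 0},
    {"jaw": 8, "tx": 0, "ty": 0, "tz": -0.025, "rx": 0, "ry": 0, "rz": 0},
    {"jaw": 8, "tx": 0, "ty": 0, "tz": -0.028, "rx": 0, "ry": 0, "rz": 0},
    {"jaw": 8, "tx": 0, "ty": 0, "tz": -0.029, "rx": 0, "ry": 0, "rz": 0},
    {"jaw": 8, "tx": 0, "ty": 0, "tz": -0.03, "rx": 0, "ry": 0, "rz": 0},
    {"jaw": 8, "tx": 0, "ty": 0, "tz": -0.03, "rx": 0, "ry": 0, "rz": 0}
  ]
}}

```text
time_s: 30.95
eef_pos: [0.4391, 0.3664, 0.1514]
tcp_rot: [2.228, 2.215, 0.0]
contact_force: [-0.2, 0.6, -0.4]
grip_width: 0.0105
grip_force: 29.3
```

Emit:
{"method": "play_rows", "body": {
  "moves": [
    {"jaw": 8, "tx": 0, "ty": 0, "tz": -0.001, "rx": 0, "ry": 0, "rz": 0},
    {"jaw": 8, "tx": 0, "ty": 0, "tz": -0.001, "rx": 0, "ry": 0, "rz": 0},
    {"jaw": 8, "tx": 0, "ty": 0, "tz": -0.002, "rx": 0, "ry": 0, "rz": 0},
    {"jaw": 8, "tx": 0, "ty": 0, "tz": -0.002, "rx": 0, "ry": 0, "rz": 0}
  ]
}}

```text
time_s: 31.35
eef_pos: [0.4392, 0.3664, 0.1496]
tcp_rot: [2.228, 2.215, 0.001]
contact_force: [0.2, 0.1, 1.2]
grip_width: 0.0105
grip_force: 29.4
```

Emit:
{"method": "play_rows", "body": {
  "moves": [
    {"jaw": 12, "tx": 0, "ty": 0, "tz": 0, "rx": 0, "ry": 0, "rz": 0},
    {"jaw": 18, "tx": 0, "ty": 0, "tz": 0, "rx": 0, "ry": 0, "rz": 0},
    {"jaw": 30, "tx": 0, "ty": 0, "tz": 0, "rx": 0, "ry": 0, "rz": 0},
    {"jaw": 40, "tx": 0, "ty": 0, "tz": 0, "rx": 0, "ry": 0, "rz": 0},
    {"jaw": 40, "tx": 0, "ty": 0, "tz": 0, "rx": 0, "ry": 0, "rz": 0},
    {"jaw": 40, "tx": 0, "ty": 0, "tz": 0.01, "rx": 0, "ry": 0, "rz": 0},
    {"jaw": 40, "tx": 0, "ty": 0, "tz": 0.03, "rx": 0, "ry": 0, "rz": 0},
    {"jaw": 40, "tx": 0, "ty": 0, "tz": 0.06, "rx": 0, "ry": 0, "rz": 0},
    {"jaw": 40, "tx": 0, "ty": -0.02, "tz": 0.08, "rx": 0, "ry": 0, "rz": 0},
    {"jaw": 40, "tx": 0, "ty": -0.06, "tz": 0.08, "rx": 0, "ry": 0, "rz": 0},
    {"jaw": 40, "tx": 0, "ty": -0.1, "tz": 0.08, "rx": 0, "ry": 0, "rz": 0},
    {"jaw": 40, "tx": 0, "ty": -0.12, "tz": 0.08, "rx": 0, "ry": 0, "rz": 0}
  ]
}}

```text
time_s: 32.55
eef_pos: [0.4394, 0.2428, 0.2302]
tcp_rot: [2.231, 2.21, -0.0]
contact_force: [-0.5, 0.1, 0.3]
grip_width: 0.0399
grip_force: 0.0
```

Run:
```python
from h import *
s=robot.get_state();print(s["eef_pos"],s["joint_pos"].round(2))
t=robot.grab_frame("top")[...,::-1];d=robot.grab_frame("side")[...,::-1]
im=np.zeros((600,800,3),np.uint8)
im[:600,:400]=cv2.resize(d[190:280,140:200],(400,600),interpolation=2)
im[:300,410:780]=cv2.resize(t[160:220,275:349],(370,300),interpolation=2)
im[305:595,410:780]=cv2.resize(d[160:206,240:299],(370,290),interpolation=2)
cv2.imwrite("pics/c9.png",im);cv2.imwrite("pics/t9.png",t);cv2.imwrite("pics/s9.png",d)
F=lambda X:(proj("side",[X])[0]+.5-[140,190])*6.667
print("rim",F([.4392,.3646,.148]),"stem top",F([.4392,.3646,.162]))
G=lambda X:(proj("top",[X])[0]+.5-[275,160])*5+[410,0]
H=lambda X:(proj("side",[X])[0]+.5-[240,160])*[6.27,6.3]+[410,305]
for X in([.4715,-.272,.049],[.4715,-.272,.0]): print(G(X),H(X))
```

```text
[0.43938538 0.24280791 0.23016082] [-0.25  0.21 -0.4   1.92  0.1   1.03 -0.7 ]
rim [177.14226083 260.14067912] stem top [173.24886808 231.48770496]
[565.18697876 107.75468863] [585.67185377 401.40582361]
[555.12826629 119.45582342] [585.57036852 468.71636337]
```

View pics/c9.png

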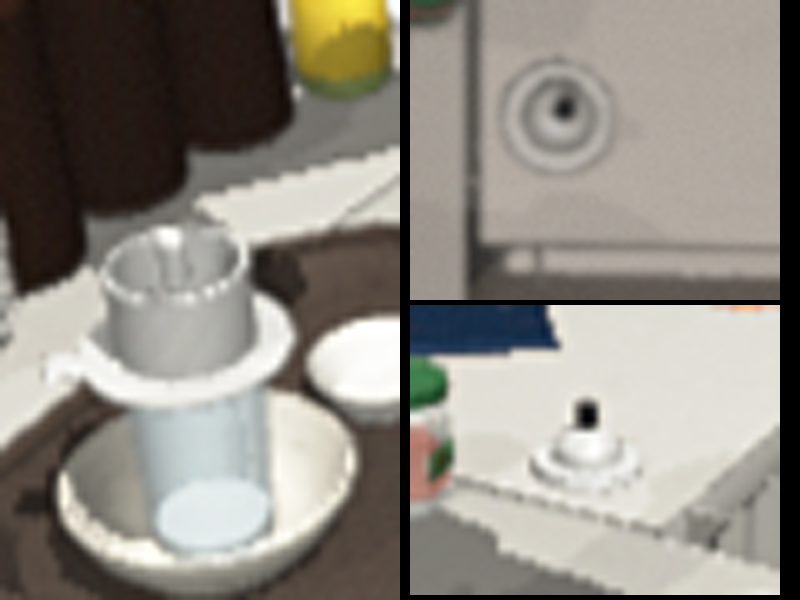

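Press is seated: stem top at (171,235) against a predicted (173,231). The steel lid's knob is at top crop (565,107) and side crop (587,402), which gives (0.4715, -0.272). Fetching the lid.

Emit:
{"method": "play_rows", "body": {
  "moves": [
    {"jaw": 45, "tx": 0.002, "ty": -0.03, "tz": 0, "rx": 0, "ry": 0, "rz": 0.08},
    {"jaw": 45, "tx": 0.005, "ty": -0.07, "tz": 0, "rx": 0, "ry": 0, "rz": 0.16},
    {"jaw": 45, "tx": 0.008, "ty": -0.115, "tz": 0, "rx": 0, "ry": 0, "rz": 0.25},
    {"jaw": 45, "tx": 0.011, "ty": -0.16, "tz": 0, "rx": 0, "ry": 0, "rz": 0.34},
    {"jaw": 45, "tx": 0.014, "ty": -0.205, "tz": 0, "rx": 0, "ry": 0, "rz": 0.43},
    {"jaw": 45, "tx": 0.017, "ty": -0.25, "tz": 0, "rx": 0, "ry": 0, "rz": 0.52},
    {"jaw": 45, "tx": 0.02, "ty": -0.295, "tz": 0, "rx": 0, "ry": 0, "rz": 0.61},
    {"jaw": 45, "tx": 0.023, "ty": -0.34, "tz": 0, "rx": 0, "ry": 0, "rz": 0.7},
    {"jaw": 45, "tx": 0.026, "ty": -0.385, "tz": 0, "rx": 0, "ry": 0, "rz": 0.79},
    {"jaw": 45, "tx": 0.029, "ty": -0.43, "tz": 0, "rx": 0, "ry": 0, "rz": 0.88},
    {"jaw": 45, "tx": 0.031, "ty": -0.475, "tz": 0, "rx": 0, "ry": 0, "rz": 0.95},
    {"jaw": 45, "tx": 0.032, "ty": -0.517, "tz": 0, "rx": 0, "ry": 0, "rz": 1}
  ]
}}

```text
time_s: 33.85
eef_pos: [0.4723, -0.2719, 0.23]
tcp_rot: [0.816, 3.032, 0.001]
contact_force: [0.8, -0.3, 0.5]
grip_width: 0.045
grip_force: 0.0
```

Emit:
{"method": "play_rows", "body": {
  "moves": [
    {"jaw": 45, "tx": 0, "ty": 0, "tz": -0.01, "rx": 0, "ry": 0, "rz": 0.13},
    {"jaw": 45, "tx": 0, "ty": 0, "tz": -0.04, "rx": 0, "ry": 0, "rz": 0.26},
    {"jaw": 45, "tx": 0, "ty": 0, "tz": -0.07, "rx": 0, "ry": 0, "rz": 0.39},
    {"jaw": 45, "tx": 0, "ty": 0, "tz": -0.1, "rx": 0, "ry": 0, "rz": 0.5},
    {"jaw": 45, "tx": 0, "ty": 0, "tz": -0.13, "rx": 0, "ry": 0, "rz": 0.5},
    {"jaw": 45, "tx": 0, "ty": 0, "tz": -0.15, "rx": 0, "ry": 0, "rz": 0.5},
    {"jaw": 45, "tx": 0, "ty": 0, "tz": -0.15, "rx": 0, "ry": 0, "rz": 0.5},
    {"jaw": 45, "tx": 0, "ty": 0, "tz": -0.15, "rx": 0, "ry": 0, "rz": 0.5}
  ]
}}

```text
time_s: 34.65
eef_pos: [0.4723, -0.2702, 0.0799]
tcp_rot: [0.008, 3.141, 0.0]
contact_force: [0.3, -1.3, -0.5]
grip_width: 0.045
grip_force: 0.0
```

Emit:
{"method": "play_rows", "body": {
  "moves": [
    {"jaw": 45, "tx": -0.001, "ty": -0.001, "tz": -0.012, "rx": 0, "ry": 0, "rz": 0},
    {"jaw": 45, "tx": -0.001, "ty": -0.001, "tz": -0.03, "rx": 0, "ry": 0, "rz": 0},
    {"jaw": 45, "tx": -0.001, "ty": -0.001, "tz": -0.042, "rx": 0, "ry": 0, "rz": 0},
    {"jaw": 45, "tx": -0.001, "ty": -0.001, "tz": -0.045, "rx": 0, "ry": 0, "rz": 0},
    {"jaw": 36, "tx": -0.001, "ty": -0.001, "tz": -0.045, "rx": 0, "ry": 0, "rz": 0},
    {"jaw": 28, "tx": -0.001, "ty": -0.001, "tz": -0.045, "rx": 0, "ry": 0, "rz": 0},
    {"jaw": 22, "tx": -0.001, "ty": -0.001, "tz": -0.045, "rx": 0, "ry": 0, "rz": 0},
    {"jaw": 19, "tx": -0.001, "ty": -0.001, "tz": -0.045, "rx": 0, "ry": 0, "rz": 0},
    {"jaw": 17, "tx": -0.001, "ty": -0.001, "tz": -0.045, "rx": 0, "ry": 0, "rz": 0},
    {"jaw": 14, "tx": -0.001, "ty": -0.001, "tz": -0.045, "rx": 0, "ry": 0, "rz": 0},
    {"jaw": 14, "tx": -0.001, "ty": -0.001, "tz": -0.045, "rx": 0, "ry": 0, "rz": 0}
  ],
  "force": 20
}}

```text
time_s: 35.75
eef_pos: [0.4704, -0.272, 0.0348]
tcp_rot: [0.01, 3.141, -0.001]
contact_force: [-0.8, -1.5, 3.3]
grip_width: 0.015
grip_force: 19.5
```

Emit:
{"method": "play_rows", "body": {
  "moves": [
    {"jaw": 22, "tx": 0, "ty": 0, "tz": 0, "rx": 0, "ry": 0, "rz": 0},
    {"jaw": 40, "tx": 0, "ty": 0, "tz": 0, "rx": 0, "ry": 0, "rz": 0},
    {"jaw": 40, "tx": 0, "ty": 0, "tz": 0, "rx": 0, "ry": 0, "rz": 0},
    {"jaw": 40, "tx": 0, "ty": 0, "tz": 0, "rx": 0, "ry": 0, "rz": -0.14},
    {"jaw": 40, "tx": 0, "ty": 0, "tz": 0, "rx": 0, "ry": 0, "rz": -0.28},
    {"jaw": 40, "tx": 0, "ty": 0, "tz": 0, "rx": 0, "ry": 0, "rz": -0.42},
    {"jaw": 40, "tx": 0, "ty": 0, "tz": 0, "rx": 0, "ry": 0, "rz": -0.56},
    {"jaw": 40, "tx": 0, "ty": 0, "tz": 0, "rx": 0, "ry": 0, "rz": -0.7},
    {"jaw": 40, "tx": 0, "ty": 0, "tz": 0, "rx": 0, "ry": 0, "rz": -0.84},
    {"jaw": 40, "tx": 0, "ty": 0, "tz": 0, "rx": 0, "ry": 0, "rz": -0.96},
    {"jaw": 40, "tx": 0, "ty": 0, "tz": 0, "rx": 0, "ry": 0, "rz": -1}
  ]
}}

```text
time_s: 36.85
eef_pos: [0.47, -0.2714, 0.0341]
tcp_rot: [-1.582, -2.713, 0.0]
contact_force: [0.1, 0.6, 0.1]
grip_width: 0.0403
grip_force: 0.0
```

Emit:
{"method": "play_rows", "body": {
  "moves": [
    {"jaw": 40, "tx": 0, "ty": 0, "tz": 0, "rx": 0, "ry": 0, "rz": -0.14},
    {"jaw": 40, "tx": 0, "ty": 0, "tz": 0, "rx": 0, "ry": 0, "rz": -0.28},
    {"jaw": 40, "tx": 0, "ty": 0, "tz": 0, "rx": 0, "ry": 0, "rz": -0.42},
    {"jaw": 40, "tx": 0, "ty": 0, "tz": 0, "rx": 0, "ry": 0, "rz": -0.5},
    {"jaw": 40, "tx": 0, "ty": 0, "tz": 0, "rx": 0, "ry": 0, "rz": -0.5},
    {"jaw": 30, "tx": 0, "ty": 0, "tz": 0, "rx": 0, "ry": 0, "rz": -0.5},
    {"jaw": 23, "tx": 0, "ty": 0, "tz": 0, "rx": 0, "ry": 0, "rz": -0.5},
    {"jaw": 19, "tx": 0, "ty": 0, "tz": 0, "rx": 0, "ry": 0, "rz": -0.5},
    {"jaw": 16, "tx": 0, "ty": 0, "tz": 0, "rx": 0, "ry": 0, "rz": -0.5},
    {"jaw": 10, "tx": 0, "ty": 0, "tz": 0, "rx": 0, "ry": 0, "rz": -0.5},
    {"jaw": 10, "tx": 0, "ty": 0, "tz": 0, "rx": 0, "ry": 0, "rz": -0.5},
    {"jaw": 10, "tx": 0, "ty": 0, "tz": 0, "rx": 0, "ry": 0, "rz": -0.5}
  ],
  "force": 35
}}

```text
time_s: 38.05
eef_pos: [0.4701, -0.2718, 0.0345]
tcp_rot: [2.228, 2.215, 0.0]
contact_force: [0.7, 0.4, 2.1]
grip_width: 0.0143
grip_force: 34.1
```

Emit:
{"method": "play_rows", "body": {
  "moves": [
    {"jaw": 10, "tx": 0, "ty": 0, "tz": 0.01, "rx": 0, "ry": 0, "rz": 0},
    {"jaw": 10, "tx": 0, "ty": 0, "tz": 0.03, "rx": 0, "ry": 0, "rz": 0},
    {"jaw": 10, "tx": 0, "ty": 0, "tz": 0.06, "rx": 0, "ry": 0, "rz": 0},
    {"jaw": 10, "tx": 0, "ty": 0, "tz": 0.1, "rx": 0, "ry": 0, "rz": 0},
    {"jaw": 10, "tx": 0, "ty": 0.01, "tz": 0.14, "rx": 0, "ry": 0, "rz": 0},
    {"jaw": 10, "tx": -0.002, "ty": 0.03, "tz": 0.17, "rx": 0, "ry": 0, "rz": 0},
    {"jaw": 10, "tx": -0.004, "ty": 0.065, "tz": 0.19, "rx": 0, "ry": 0, "rz": 0},
    {"jaw": 10, "tx": -0.006, "ty": 0.105, "tz": 0.2, "rx": 0, "ry": 0, "rz": 0},
    {"jaw": 10, "tx": -0.008, "ty": 0.145, "tz": 0.2, "rx": 0, "ry": 0, "rz": 0},
    {"jaw": 10, "tx": -0.01, "ty": 0.185, "tz": 0.2, "rx": 0, "ry": 0, "rz": 0},
    {"jaw": 10, "tx": -0.012, "ty": 0.225, "tz": 0.2, "rx": 0, "ry": 0, "rz": 0},
    {"jaw": 10, "tx": -0.014, "ty": 0.265, "tz": 0.2, "rx": 0, "ry": 0, "rz": 0}
  ]
}}

```text
time_s: 39.25
eef_pos: [0.4554, -0.0053, 0.235]
tcp_rot: [2.228, 2.214, 0.001]
contact_force: [0.7, 0.5, -1.1]
grip_width: 0.0136
grip_force: 34.2
```

Emit:
{"method": "play_rows", "body": {
  "moves": [
    {"jaw": 10, "tx": -0.002, "ty": 0.04, "tz": 0, "rx": 0, "ry": 0, "rz": 0},
    {"jaw": 10, "tx": -0.004, "ty": 0.08, "tz": 0, "rx": 0, "ry": 0, "rz": 0},
    {"jaw": 10, "tx": -0.006, "ty": 0.12, "tz": 0, "rx": 0, "ry": 0, "rz": 0},
    {"jaw": 10, "tx": -0.008, "ty": 0.16, "tz": 0, "rx": 0, "ry": 0, "rz": 0},
    {"jaw": 10, "tx": -0.01, "ty": 0.2, "tz": 0, "rx": 0, "ry": 0, "rz": 0},
    {"jaw": 10, "tx": -0.012, "ty": 0.24, "tz": 0, "rx": 0, "ry": 0, "rz": 0},
    {"jaw": 10, "tx": -0.014, "ty": 0.28, "tz": 0, "rx": 0, "ry": 0, "rz": 0},
    {"jaw": 10, "tx": -0.016, "ty": 0.315, "tz": 0, "rx": 0, "ry": 0, "rz": 0},
    {"jaw": 10, "tx": -0.017, "ty": 0.345, "tz": 0, "rx": 0, "ry": 0, "rz": 0},
    {"jaw": 10, "tx": -0.017, "ty": 0.363, "tz": 0, "rx": 0, "ry": 0, "rz": 0},
    {"jaw": 10, "tx": -0.017, "ty": 0.371, "tz": 0, "rx": 0, "ry": 0, "rz": 0},
    {"jaw": 10, "tx": -0.017, "ty": 0.371, "tz": 0, "rx": 0, "ry": 0, "rz": 0}
  ]
}}

```text
time_s: 40.45
eef_pos: [0.4391, 0.3642, 0.2343]
tcp_rot: [2.227, 2.215, -0.001]
contact_force: [0.4, -1.1, -0.4]
grip_width: 0.0146
grip_force: 34.2
```

Emit:
{"method": "play_rows", "body": {
  "moves": [
    {"jaw": 10, "tx": 0, "ty": 0, "tz": -0.01, "rx": 0, "ry": 0, "rz": 0},
    {"jaw": 10, "tx": 0, "ty": 0, "tz": -0.025, "rx": 0, "ry": 0, "rz": 0},
    {"jaw": 10, "tx": 0, "ty": 0, "tz": -0.03, "rx": 0, "ry": 0, "rz": 0},
    {"jaw": 10, "tx": 0, "ty": 0, "tz": -0.03, "rx": 0, "ry": 0, "rz": 0},
    {"jaw": 10, "tx": 0, "ty": 0, "tz": -0.03, "rx": 0, "ry": 0, "rz": 0}
  ]
}}

```text
time_s: 40.95
eef_pos: [0.4394, 0.3637, 0.2046]
tcp_rot: [2.229, 2.213, 0.0]
contact_force: [0.1, -0.8, -0.0]
grip_width: 0.0139
grip_force: 34.2
```

Run:
```python
from h import *
s=robot.get_state();print(s["eef_pos"],s["tcp_rot"],s["joint_pos"].round(2),s["contact_force"],s["grip_width"])
d=robot.grab_frame("side")[...,::-1]
cv2.imwrite("pics/c10.png",cv2.resize(d[170:280,120:220],(540,594),interpolation=2));cv2.imwrite("pics/s10.png",d)
F=lambda X:(proj("side",[X])[0]+.5-[120,170])*5.4
x,y,z=s["eef_pos"]
print("rim",F([.4392,.3646,.148]),"lid base",F([x,y,z-.0345]),"plate",F([.4392,.3646,.108]))
```

```text
[0.43942903 0.3637068  0.20455009] [2.22907149e+00 2.21340103e+00 3.70265103e-04] [-0.66  0.33 -0.13  1.81  0.05  1.   -0.82] [ 0.06294937 -0.79604099 -0.00940142] 0.013865508510410933
rim [251.47805737 318.70341492] lid base [247.34208129 281.11981206] plate [260.28583244 383.55692305]
```

View pics/c10.png

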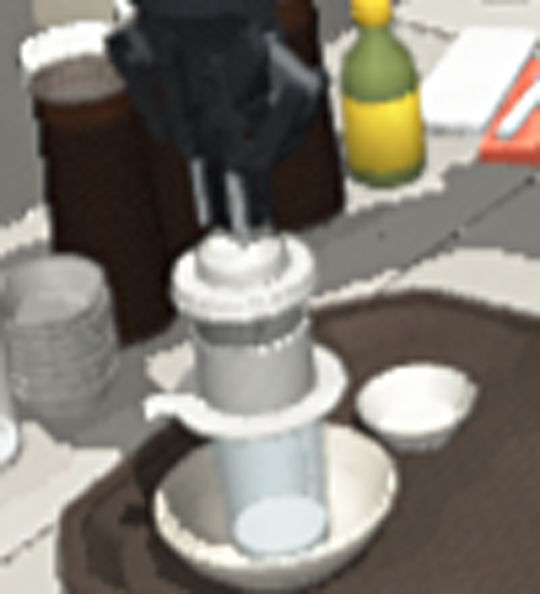

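Side crop: the lid hangs level with its skirt centre at x≈245, tube centre at x≈253. The offset is within about 2 mm of the prediction, and the flare takes that. Shifting 1 mm in -x and +y, then lowering.

Emit:
{"method": "play_rows", "body": {
  "moves": [
    {"jaw": 10, "tx": -0.001, "ty": 0.001, "tz": -0.006, "rx": 0, "ry": 0, "rz": 0},
    {"jaw": 10, "tx": -0.001, "ty": 0.001, "tz": -0.012, "rx": 0, "ry": 0, "rz": 0},
    {"jaw": 10, "tx": -0.001, "ty": 0.001, "tz": -0.017, "rx": 0, "ry": 0, "rz": 0},
    {"jaw": 10, "tx": -0.001, "ty": 0.001, "tz": -0.021, "rx": 0, "ry": 0, "rz": 0},
    {"jaw": 10, "tx": -0.001, "ty": 0.001, "tz": -0.023, "rx": 0, "ry": 0, "rz": 0},
    {"jaw": 10, "tx": -0.001, "ty": 0.001, "tz": -0.025, "rx": 0, "ry": 0, "rz": 0},
    {"jaw": 10, "tx": -0.001, "ty": 0.001, "tz": -0.026, "rx": 0, "ry": 0, "rz": 0},
    {"jaw": 10, "tx": -0.001, "ty": 0.001, "tz": -0.026, "rx": 0, "ry": 0, "rz": 0}
  ]
}}

```text
time_s: 41.8
eef_pos: [0.438, 0.3653, 0.1783]
tcp_rot: [2.228, 2.215, -0.0]
contact_force: [0.4, -0.6, -0.9]
grip_width: 0.0143
grip_force: 34.2
```

Emit:
{"method": "play_rows", "body": {
  "moves": [
    {"jaw": 10, "tx": 0, "ty": 0, "tz": -0.001, "rx": 0, "ry": 0, "rz": 0},
    {"jaw": 10, "tx": 0, "ty": 0, "tz": -0.002, "rx": 0, "ry": 0, "rz": 0},
    {"jaw": 10, "tx": 0, "ty": 0, "tz": -0.003, "rx": 0, "ry": 0, "rz": 0},
    {"jaw": 10, "tx": 0, "ty": 0, "tz": -0.003, "rx": 0, "ry": 0, "rz": 0},
    {"jaw": 10, "tx": 0, "ty": 0, "tz": -0.004, "rx": 0, "ry": 0, "rz": 0},
    {"jaw": 10, "tx": 0, "ty": 0, "tz": -0.004, "rx": 0, "ry": 0, "rz": 0}
  ]
}}

```text
time_s: 42.4
eef_pos: [0.4381, 0.3655, 0.1745]
tcp_rot: [-2.228, -2.215, -0.001]
contact_force: [-0.2, -0.5, 0.1]
grip_width: 0.0141
grip_force: 34.3
```

Emit:
{"method": "play_rows", "body": {
  "moves": [
    {"jaw": 10, "tx": 0, "ty": 0, "tz": -0.001, "rx": 0, "ry": 0, "rz": 0},
    {"jaw": 10, "tx": 0, "ty": 0, "tz": -0.001, "rx": 0, "ry": 0, "rz": 0},
    {"jaw": 10, "tx": 0, "ty": 0, "tz": -0.001, "rx": 0, "ry": 0, "rz": 0}
  ]
}}

```text
time_s: 42.7
eef_pos: [0.4384, 0.3658, 0.1745]
tcp_rot: [2.228, 2.215, 0.003]
contact_force: [-1.1, -0.1, 5.5]
grip_width: 0.0142
grip_force: 34.7
```

Seated contact at the expected height. Releasing.

Emit:
{"method": "play_rows", "body": {
  "moves": [
    {"jaw": 15, "tx": 0, "ty": 0, "tz": 0.001, "rx": 0, "ry": 0, "rz": 0},
    {"jaw": 20, "tx": 0, "ty": 0, "tz": 0.001, "rx": 0, "ry": 0, "rz": 0},
    {"jaw": 30, "tx": 0, "ty": 0, "tz": 0.001, "rx": 0, "ry": 0, "rz": 0},
    {"jaw": 40, "tx": 0, "ty": 0, "tz": 0.001, "rx": 0, "ry": 0, "rz": 0},
    {"jaw": 40, "tx": 0, "ty": 0, "tz": 0.001, "rx": 0, "ry": 0, "rz": 0},
    {"jaw": 40, "tx": 0, "ty": 0, "tz": 0.01, "rx": 0, "ry": 0, "rz": 0},
    {"jaw": 40, "tx": 0, "ty": 0, "tz": 0.03, "rx": 0, "ry": 0, "rz": 0},
    {"jaw": 40, "tx": 0, "ty": 0, "tz": 0.06, "rx": 0, "ry": 0, "rz": 0},
    {"jaw": 40, "tx": 0, "ty": -0.02, "tz": 0.08, "rx": 0, "ry": 0, "rz": 0},
    {"jaw": 40, "tx": 0, "ty": -0.06, "tz": 0.08, "rx": 0, "ry": 0, "rz": 0},
    {"jaw": 40, "tx": 0, "ty": -0.1, "tz": 0.08, "rx": 0, "ry": 0, "rz": 0},
    {"jaw": 40, "tx": 0, "ty": -0.12, "tz": 0.08, "rx": 0, "ry": 0, "rz": 0}
  ]
}}

```text
time_s: 43.9
eef_pos: [0.4384, 0.2417, 0.2542]
tcp_rot: [2.231, 2.21, 0.0]
contact_force: [0.4, 0.6, 0.7]
grip_width: 0.0399
grip_force: 0.0
```

Emit:
{"method": "play_rows", "body": {
  "moves": [
    {"jaw": 40, "tx": 0, "ty": 0, "tz": 0, "rx": 0, "ry": 0, "rz": 0},
    {"jaw": 40, "tx": 0, "ty": 0, "tz": 0, "rx": 0, "ry": 0, "rz": 0},
    {"jaw": 40, "tx": 0, "ty": 0, "tz": 0, "rx": 0, "ry": 0, "rz": 0}
  ]
}}

```text
time_s: 44.2
eef_pos: [0.4379, 0.2469, 0.2537]
tcp_rot: [-2.226, -2.217, -0.002]
contact_force: [-1.1, 0.4, 0.4]
grip_width: 0.0402
grip_force: 0.0
```

Run:
```python
from h import *
d=robot.grab_frame("side")[...,::-1]
cv2.imwrite("pics/c11.png",cv2.resize(d[170:280,120:220],(540,594),interpolation=2));cv2.imwrite("pics/s11.png",d)
F=lambda X:(proj("side",[X])[0]+.5-[120,170])*5.4
print("lid base",F([.4388,.365,.140]),"knob top",F([.4388,.365,.189]),"plate",F([.4392,.3646,.108]))
```

```text
lid base [253.32747394 332.41648574] knob top [242.19613024 250.51381954] plate [260.28583244 383.55692305]
```

View pics/c11.png

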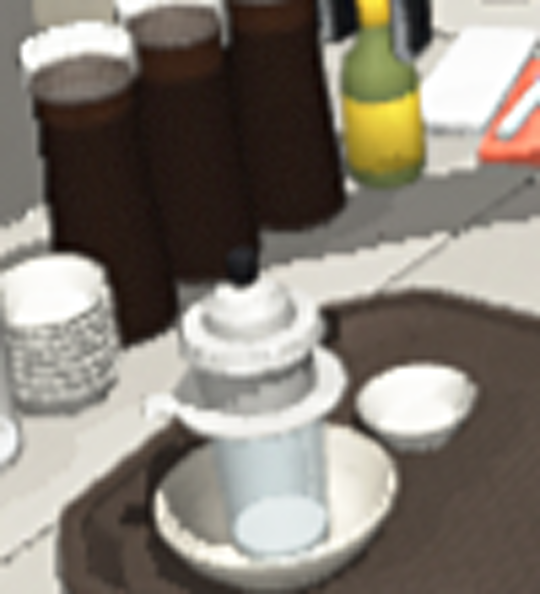

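The lid sits level on the tube: skirt centre about (253,330) against a predicted (253,332), knob top at (242,252). The stack is upright, the dish has not moved, and the gripper is clear. Handing in.

```bash
python3 -c "
from workcell import robot
print(robot.sign_off())"
```

```text
the job is handed in; nothing more can be done
None
```

The coffee filter is assembled on its glass in the wide dish (glass, chamber, press, lid, in that order), each piece seated and let go, and the job is handed in; the sign-off returned no verdict.

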